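# Set the knife gap of a shredder head with a gauge blade

## Task

Take the red-handled gauge blade from the wooden stand, stand it in the knife gap of the yellow shredder head with its foot on the gap's floor and let go of it. Then turn the black adjusting screw clockwise until the blade just drags, so that a tug of about 9 N would slide it, never squeezing it hard, and leave the blade standing nipped in the gap. Leave the other gauges in the stand and everything else on the bench where it is.

Things in the scene. Friction and masses are not known exactly. Their poses are not given: they have to be found in the camera images.
- gauge_red: Setting gauge, about 120 g, upright and loose in any one of the stand's three slots: steel blade 36 mm wide (x) by 6 mm thick (y), z = 0 to 65 mm, red handle above it. Origin: centre of the foot's underside, z up the blade. Let go in the open gap it stands or leans up to 23 degrees on one face; closing the gap stands it up again.
- red_handle (a point): Middle of the red handle, 88 mm above the gauge's foot, axes as the gauge's. Handle 30 mm (x) by 16 mm (y) by 44 mm (z). To try the drag, pinch it across the 30 mm, so that the grip does not press the blade on the faces, and pull straight up some 5 mm: the pull while it slides, less the weight, is the drag (held still it fades). Push it down as far.
- stand: Wooden gauge stand, fixed, 66 (x) by 150 (y) by 40 mm high. Origin at the centre of its underside. Three slots, each 39.5 mm (x) by 11.5 mm (y) and 30 mm deep (floor 10 mm above the bench), at y = -45, 0 and +45 mm.
- head: Shredder head, cover off, fixed to the bench. From -y to +y: yellow block with the steel knife, the gap, an aluminium counter plate on two sprung rods, yellow adjuster housing with the black screw on top. Base 130 (x) by 250 mm (y). Origin on the bench under the gap; x along the gap, y across it from knife to adjuster.
- gap (a point): Point on the gap's floor, 34 mm above the bench, axes as the head's. Slot along x, 76 mm long, open ended, between the fixed upright knife face (-y side) and the counter plate (+y side), both rising 46 mm above this floor. At the start y = -5 to +5 mm is always free, and often some mm more on either side. Put the blade here, its 6 mm across y.
- adjuster: Yellow housing with the screw and sprung counter plate; 90 (x) by 100 mm (y), centred at y = +105 mm of the head, top 80 mm above the bench; origin and axes as the head's. The drag of the nipped gauge is 1.0 to 1.3 times the press of the plate on it: 9 N of drag is right, 6 to 12 N fine, 25 N hard squeezing.
- screw_grip (a point): On the screw's upright axis, 117 mm above the bench, at y = +105 mm of the head: where to grip. Steel flange 44 mm across, top 93 mm above the bench; on it a black bar 46 mm long, 12 mm thick, from 93 to 127 mm above the bench. x runs along the bar (white mark at its -x end) and turns with it.
- screw (a joint): Screw angle in rad, 0 to 3.2, growing clockwise from above; stays where left (friction 0.2 N m). At 0 the bar lies along the head's x. Closes the gap 7 mm per rad, turning back opens it. The plate has up to 3 mm of play: it first touches the blade with about 1 N. The springs bite only later, somewhere from 1.3 to 2.5 rad; then each 0.1 rad adds 5 N of press and 0.035 N m of torque.
- gauge_blue: Another gauge like the red one, with a blue handle and an 8 mm blade, in the stand. To be left there.
- gauge_white: Another gauge like the red one, with a white handle and a 10 mm blade, in the stand. To be left there.
- spray_can: Spray can with a blue label, 64 mm across, 190 mm high, bystander beyond the head. Origin at its underside.
- carton: Cardboard box 110 by 160 by 90 mm, bystander beyond the head. Origin at its underside.
- wrench: Steel spanner 180 mm long lying on the bench, bystander. Origin under its middle.
- mug: White mug 76 mm across, 90 mm high, bystander at the robot's right. Origin at its underside.
- screwdriver: Screwdriver with an orange handle, 200 mm, lying on the bench, bystander. Origin under its middle.
- bearing: Steel bearing ring 52 mm across, 15 mm high, lying on the bench, bystander. Origin at its underside.
Not all that is in view belongs to the job. What is shaped like the gauge_red but green is not meant.

How it is judged:
By the outcome, as a careful person would: the job done as asked, in the order asked, and still so for the second after the job is handed in, with the robot touching nothing.
It also fails if it takes over 69 s, if anything falls off the work surface, if the arm or the gripper's body presses on something with over 40 N, if the wrist force passes 120 N, or if a joint passes its speed limit or range.

## Robot

A 7-joint arm with a two-finger parallel gripper is mounted at the origin on the work surface. World frame = base frame: x ahead of the robot, y to its left, z up, the work surface at z = 0. Lengths are in mm, angles in degrees, forces in N, time in s.
With the tool pointing down it reaches from about 350 to 900 mm from the base axis. Payload 19.9 kg.
Tool frame: the origin (TCP) lies midway between the tips of the shut fingers; the grasp point (between the pads) lies 19 mm behind it (bot.grasp_offset is the distance from the TCP to the grasp point, in mm); z points along the fingers, y is the line along which they close (so a half turn about z gives the same grasp; the last joint's range is limited). The gripper opens to 94 mm and grips with 3 to 60 N. Pads are 16 mm wide; open, the fingers measure 119 mm over their backs; the gripper's body (75 mm by 177 mm) begins 78 mm behind the grasp point.
Start: joints at [64.028, 23.915, -0.59, 92.452, 0.269, 63.638, -3.037], TCP at [250.153, -572.732, 205.425] pointing down, gripper open.
Joint ranges: [-161.28, 161.28], [-22.2, 115.67], [-73.04, 71.86], [3.21, 147.25], [-68.34, 248.33], [10.77, 114.83], [-161.83, 161.83]. Speed limits (degrees/s): [108.29, 108.29, 136.94, 136.94, 172.46, 172.46, 172.46].

## Interface

Orientations are given as [roll, pitch, yaw] about the fixed x, y, z axes, in that order (R = Rz(yaw) Ry(pitch) Rx(roll)).
In Python, from plant import bot gives the robot as it stands. The module is installed in compiled form; this text tells all that it offers.
- The arm moves only by the shell command python3 -m pendant 'ROWS' [OPENING]. ROWS is JSON, a list of rows, each an object of numbers: "dx", "dy", "dz": the shift along the tool's x, y, z in m; "wx", "wy", "wz": the turn, a rotation vector about the tool's x, y, z in degrees. In form: [{"dx": .., "dy": .., "dz": .., "wx": .., "wy": .., "wz": ..}, ...]. A call has exactly 8 rows; each row is the pose to reach, as a shift and turn from the pose commanded when the call began, along the tool's axes at that moment; what a row does not reach only later rows make up. A row lasts 1/8 s, in which the tool goes at most 62.5 mm and 10.7 degrees, less where a joint would pass 70% of its speed; a pose out of reach is approached as far as the arm can. A call with a gripper value outside its range is refused whole. OPENING is the closure, from 0 (fully open) to 1 (shut), set as the call begins (- or left out, the last holds). The fingers move at their own pace and stop on an object; the grip force is fixed at half the most. Time passes only in rows, so rows that repeat a pose let the fingers close, or fill a call up. It gives the time, the measured TCP pose, the force, the opening and the grip force at its end, in the units of the state.
- bot.sense(): the state, without advancing time (a new reading comes with each control period).
- bot.snapshot(name): name is "scene" or "top" or "wrist"; returns the picture (420x560x3 uint8, red, green, blue); there is no depth.
- bot.camera_info(name): a dict with "fx", "fy", "cx", "cy" (pixels), "xyz" and "rotation" of the camera in the world; the wrist camera has in their place "T_tool_cam" (4x4, takes a point from camera to tool coordinates, whose origin is the TCP and whose axes are the flange's). Camera axes: x right, y down, z forward; pixel columns grow to the right and rows downward; lengths in mm; the calibration is good to about 2 mm. A picture is of the moment at which its call begins: read the wrist's pose just before it. camera_info takes no time and is no camera call.
- bot.sign_off(): hands the job in; it is judged then, once.
Trained networks look in the newest picture that a camera, given by its name, has taken for a name from the list of things; names that differ only in an ending like _2 or _b are one class to them, and where a whole thing is asked for, a point or a joint stands for the part that bears it (a point fixed in the world has none). Each returns a list of dicts, best first, with "score" (0 to 1); they miss things now and then, are a little off and sometimes report something else, mostly with a low value. They report only what shows in the picture. A call takes as long as a camera call. They do not tell look-alikes from the thing itself.
- bot.cut_out(camera, target): "pixels" (420x560 bool, what is visible of it).
- bot.place_of(camera, target): "centre" ([x, y, z] in mm, in world coordinates, good to about 4 mm: a listed point, or the origin of a listed thing).
The state is a dict: "clock": time; "joints": joint angles; "dq": joint speeds; "effort": joint torques, N m; "position": TCP position; "orientation": TCP orientation; "wrist_force": force on the tool from outside, world axes, zero at the start; "wrist_torque": the same for the moment, N m; "opening": finger opening in mm; "finger_force": force on a finger pad.
Only numpy, scipy, OpenCV 4.12 (cv2) and the standard library are available. Lean on these libraries where they do the work, as an engineer would, in place of code of your own. Each camera call takes 0.05 s, during which the arm holds its last target. There are 200 camera calls.

## Working session

There is one attempt and no reset: what is moved stays moved. The work goes in short steps, Python scripts to look and compute and a shell command to move; the robot and the scene stay as the last step left them, time stands still between calls to the robot, and variables do not carry over. Pictures are saved under pics/ and viewed, at most 10 in all, crops included, and the job is handed in when it is done.

```bash
mkdir -p pics; python3 - <<'E'
from plant import bot
import cv2,numpy as np
s=bot.sense(); print({k:np.round(v,2).tolist() if not np.isscalar(v) else v for k,v in s.items()}, bot.grasp_offset)
for c in ("scene","top"):
    im=bot.snapshot(c); cv2.imwrite(f"pics/{c}0.png",im[:,:,::-1])
    for t in ("gauge_red","red_handle","stand","gap","adjuster","screw_grip","head","gauge_blue","gauge_white"):
        try: print(c,t,[(np.round(d["centre"],1).tolist(),round(d["score"],2)) for d in bot.place_of(c,t)[:3]])
        except Exception as e: print(c,t,e)
a=cv2.imread("pics/scene0.png");b=cv2.imread("pics/top0.png")
for c in ("scene","top","wrist"): print(c,bot.camera_info(c))
E
```

```text
{'clock': 0.0, 'joints': [64.03, 23.95, -0.59, 92.49, 0.27, 63.64, -3.04], 'dq': [0.01, 0.0, -0.07, 0.16, -0.07, 0.0, 0.07], 'effort': [-0.0, -85.13, 0.64, -42.6, -0.05, 0.02, 0.0], 'position': [249.98, -572.4, 204.83], 'orientation': [-179.93, 0.01, 23.59], 'wrist_force': [0.12, 0.34, 0.04], 'wrist_torque': [0.05, -0.05, -0.0], 'finger_force': 0.0, 'opening': 93.90373121175296} 18.8
scene gauge_red [([579.4, 293.2, 5.3], 0.79), ([390.1, 366.1, -0.5], 0.65), ([478.8, 347.7, 11.3], 0.47)]
scene red_handle [([580.0, 295.5, 88.4], 0.67), ([473.6, 344.2, 98.8], 0.61), ([391.4, 367.0, 89.1], 0.44)]
scene stand [([486.1, 296.8, 1.2], 0.62)]
scene gap [([550.4, -163.6, 36.3], 0.74)]
scene adjuster [([550.5, -161.8, 1.3], 0.61)]
scene screw_grip [([541.7, -57.5, 116.5], 0.6)]
scene head [([551.3, -164.1, 5.5], 0.7), ([752.5, -105.9, 1.1], 0.15)]
scene gauge_blue [([483.0, 296.3, 6.9], 0.76)]
scene gauge_white [([485.3, 257.1, 8.8], 0.5)]
top gauge_red [([478.6, 342.3, 10.0], 0.63), ([575.9, 293.2, -1.8], 0.57), ([388.0, 363.3, 2.3], 0.51)]
top red_handle [([389.5, 366.1, 85.9], 0.69), ([576.
[... 649 characters left out ...]
)}
top {'fx': 437.4397863847633, 'fy': 437.4397863847633, 'cx': 272.0602739532934, 'cy': 215.68549590695108, 'xyz': array([ 351.72847569,  -59.91077744, 1512.8208651 ]), 'rotation': array([-173.01052035,    1.43965162,  -91.49751087])}
wrist {'fx': 318.66696458349605, 'fy': 318.66696458349605, 'cx': 279.2560647465082, 'cy': 209.1227936797324, 'T_tool_cam': array([[-1.62765983e-04, -9.57133127e-01, -2.89648323e-01,
         8.54074394e+01],
       [ 9.99999911e-01, -4.31470228e-05, -4.19365534e-04,
         1.03195925e-01],
       [ 3.88891182e-04, -2.89648366e-01,  9.57133049e-01,
        -1.79882809e+02],
       [ 0.00000000e+00,  0.00000000e+00,  0.00000000e+00,
         1.00000000e+00]])}
```

View pics/scene0.png

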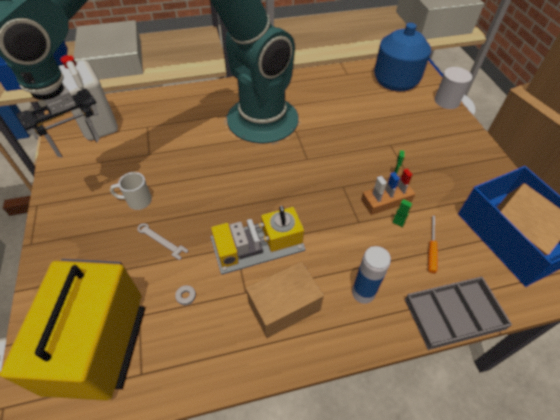

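View pics/top0.png

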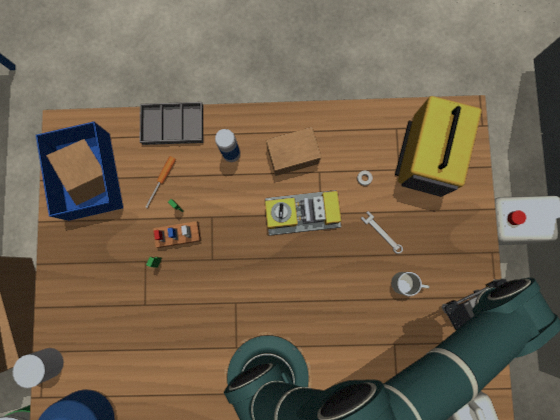

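The pictures show the stand at top pixel (177,235) with its red gauge in the left slot at (157,235), next to blue and white. The green look-alikes are at (153,262) and (175,205). The head is at (302,212), with the screw at its left end at (283,211). The networks agree: red gauge at about (477,344), gap at (550,-164), screw at (542,-59).

```bash
cat > h.py <<'E'
from plant import bot
import numpy as np, cv2
from scipy.spatial.transform import Rotation as R
def pose():
    s=bot.sense(); return np.array(s["position"]),R.from_euler("xyz",s["orientation"],degrees=True),s
def delta(xyz,yaw):
    p,r,s=pose(); t=R.from_euler("xyz",[180,0,yaw],degrees=True)
    print("d(m)",np.round(r.inv().apply(np.array(xyz)-p)/1000,4),"w(deg)",np.round((r.inv()*t).as_rotvec(degrees=True),2))
def stat():
    p,r,s=pose(); print("t",round(s["clock"],2),"p",np.round(p,1),"o",np.round(s["orientation"],2),"F",np.round(s["wrist_force"],2),"M",np.round(s["wrist_torque"],3),"open",round(s["opening"],1),"ff",round(s["finger_force"],1))
def look(name=None):
    p,r,s=pose(); im=bot.snapshot("wrist"); 
    if name: cv2.imwrite(f"pics/{name}.png",im[:,:,::-1])
    T=np.array(bot.camera_info("wrist")["T_tool_cam"]); M=np.eye(4); M[:3,:3]=r.as_matrix(); M[:3,3]=p
    return im,M@T
def ray(uv,z,W):
    c=bot.camera_info("wrist"); d=W[:3,:3]@np.array([(uv[0]-c["cx"])/c["fx"],(uv[1]-c["cy"])/c["fy"],1]); o=W[:3,3]
    return o+d*(z-o[2])/d[2]
def proj(P,W):
    c=bot.camera_info("wrist"); q=W[:3,:3].T@(np.array(P,float)-W[:3,3]); return np.array([c["fx"]*q[0]/q[2]+c["cx"],c["fy"]*q[1]/q[2]+c["cy"]])
def find(cam,*ts):
    for t in ts: print(t,[(np.round(d["centre"],1).tolist(),round(d["score"],2)) for d in bot.place_of(cam,t)[:4]])
E
python3 -c "
from h import *
delta([550,-130,250],94)"
```

```text
d(m) [ 0.452  -0.2857 -0.0446] w(deg) [ -0.   -0.  -70.4]
```

```bash
python3 -m pendant '[{"dx":0.03,"dy":-0.019,"dz":-0.02,"wz":-5},{"dx":0.08,"dy":-0.05,"dz":-0.045,"wz":-13},{"dx":0.13,"dy":-0.082,"dz":-0.045,"wz":-22},{"dx":0.18,"dy":-0.114,"dz":-0.045,"wz":-32},{"dx":0.23,"dy":-0.145,"dz":-0.045,"wz":-42},{"dx":0.28,"dy":-0.177,"dz":-0.045,"wz":-52},{"dx":0.33,"dy":-0.209,"dz":-0.045,"wz":-62},{"dx":0.37,"dy":-0.234,"dz":-0.045,"wz":-70.4}]'; python3 - <<'E'
from h import *
stat(); delta([550,-130,250],94)
E
```

```text
t 1.0 p [ 250.2 -572.7  205.4] o [-180.     0.    23.6] F [-0.45  0.31 -0.44] M [0.028 0.02  0.035] open 93.8 ff 0.0
d(m) [ 0.452  -0.2857 -0.0446] w(deg) [ -0.   -0.  -70.4]$[0]: bad value
```

```bash
python3 -m pendant '[{"dx":0.03,"dy":-0.019,"dz":-0.02,"wx":0,"wy":0,"wz":-5},{"dx":0.08,"dy":-0.05,"dz":-0.045,"wx":0,"wy":0,"wz":-13},{"dx":0.13,"dy":-0.082,"dz":-0.045,"wx":0,"wy":0,"wz":-22},{"dx":0.18,"dy":-0.114,"dz":-0.045,"wx":0,"wy":0,"wz":-32},{"dx":0.23,"dy":-0.145,"dz":-0.045,"wx":0,"wy":0,"wz":-42},{"dx":0.28,"dy":-0.177,"dz":-0.045,"wx":0,"wy":0,"wz":-52},{"dx":0.33,"dy":-0.209,"dz":-0.045,"wx":0,"wy":0,"wz":-62},{"dx":0.37,"dy":-0.234,"dz":-0.045,"wx":0,"wy":0,"wz":-70.4}]'; python3 - <<'E'
from h import *
stat(); delta([550,-130,250],94)
E
```

```text
clock: 2.0
position: [496.6, -208.0, 250.7]
orientation: [180.0, 0.0, 94.4]
wrist_force: [0.1, -0.9, -0.3]
opening: 94.0
finger_force: 0.0
t 2.0 p [ 496.6 -208.   250.7] o [1.7997e+02 1.0000e-02 9.4370e+01] F [ 0.09 -0.88 -0.26] M [-0.031 -0.074  0.054] open 94.0 ff 0.0
d(m) [0.0737 0.0592 0.0008] w(deg) [0.03 0.01 0.37]
```

```bash
python3 - <<'E'
from h import *
im,W=look("w1"); np.save("W1.npy",W)
find("wrist","gap","screw_grip","adjuster","head")
stat()
print(proj([550,-164,34],W),proj([542,-59,117],W))
cv2.imwrite("pics/w1x.png",cv2.resize(im[:,:,::-1],(800,600),interpolation=cv2.INTER_CUBIC))
E
```

```text
gap [([550.4, -164.6, 35.7], 0.64)]
screw_grip [([538.6, -66.8, 114.7], 0.81)]
adjuster [([550.6, -163.2, -0.4], 0.88)]
head [([552.0, -168.8, -0.5], 0.61)]
t 2.25 p [ 495.2 -210.9  250.3] o [-1.7998e+02  1.0000e-02  9.3900e+01] F [-0.66 -0.61  0.18] M [-0.079 -0.067  0.007] open 94.1 ff 0.0
[324.68376552 151.04517481] [342.35515794  41.94093805]
```

View pics/w1x.png

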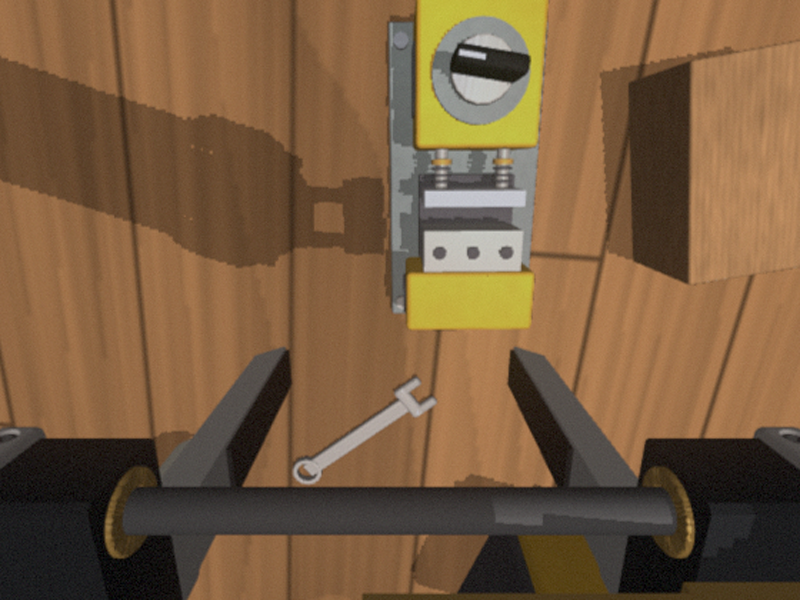

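The wrist picture shows the head almost square to the tool. The screw's bar is at (490,60) in the 800x600 view with its white mark on the left, turned slightly clockwise. The plate is at rows 190-207, the gap at 207-228 and the knife below it.

```bash
python3 - <<'E'
from h import *
im=cv2.imread("pics/w1.png"); c=im[0:200,265:390]; cv2.imwrite("pics/c1.png",cv2.resize(c,None,fx=4,fy=3,interpolation=cv2.INTER_CUBIC)[:600])
delta([490,335,290],95)
E
```

```text
d(m) [ 0.545   0.0319 -0.0397] w(deg) [-0.02  0.01 -1.1 ]
```

View pics/c1.png

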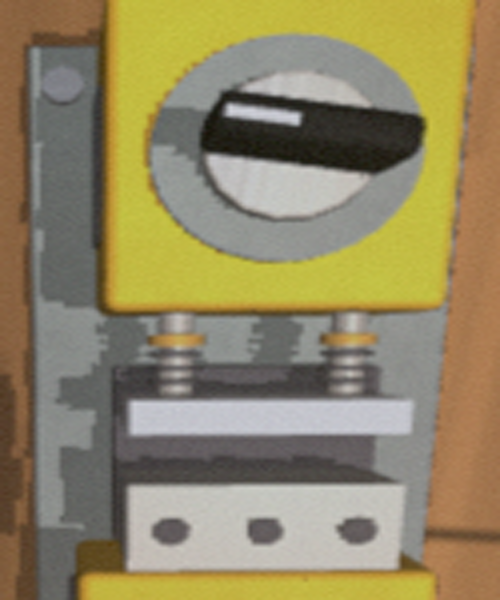

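```bash
python3 - <<'E'
from h import *
W=np.load("W1.npy")
for n,u,v,z in [("plateL",130,435,80),("plateR",410,435,80),("knL",126,483,80),("knR",405,483,80),("adjL",105,308,80),("adjR",440,308,80),("flange",287,148,93),("baseTL",32,45,12),("baseBL",36,590,12),("barL",228,100,127),("barR",425,122,127)]:
    print(n,np.round(ray((u/4+265,v/3),z,W),1))
stat()
E
```

```text
plateL [ 513.  -155.1   80. ]
plateR [ 588.6 -149.3   80. ]
knL [ 513.5 -172.4   80. ]
knR [ 590.  -166.6   80. ]
adjL [ 502.5 -112.2   80. ]
adjR [ 589.6 -105.6   80. ]
flange [541.4 -60.8  93. ]
baseTL [475.3 -15.6  12. ]
baseBL [ 491.9 -232.4   12. ]
barL [522.2 -55.8 127. ]
barR [565.  -58.2 127. ]
t 2.25 p [ 495.2 -210.9  250.3] o [-1.7998e+02  1.0000e-02  9.3900e+01] F [-0.66 -0.61  0.18] M [-0.079 -0.067  0.007] open 94.1 ff 0.0
```

```bash
python3 -m pendant '[{"dx":0.03,"dy":0.002,"dz":-0.02,"wx":0,"wy":0,"wz":-1},{"dx":0.08,"dy":0.005,"dz":-0.04,"wx":0,"wy":0,"wz":-1},{"dx":0.14,"dy":0.008,"dz":-0.04,"wx":0,"wy":0,"wz":-1},{"dx":0.20,"dy":0.012,"dz":-0.04,"wx":0,"wy":0,"wz":-1},{"dx":0.26,"dy":0.015,"dz":-0.04,"wx":0,"wy":0,"wz":-1},{"dx":0.32,"dy":0.019,"dz":-0.04,"wx":0,"wy":0,"wz":-1},{"dx":0.37,"dy":0.022,"dz":-0.04,"wx":0,"wy":0,"wz":-1},{"dx":0.40,"dy":0.023,"dz":-0.04,"wx":0,"wy":0,"wz":-1}]' 0.3; python3 - <<'E'
from h import *
im,W=look("w2"); find("wrist","red_handle","gauge_red","stand","gauge_blue","gauge_white");stat(); np.save("W2.npy",W)
im,W=look("w2b"); stat(); np.save("W2b.npy",W)
print(proj([477,344,98],W))
cv2.imwrite("pics/w2x.png",cv2.resize(im[:,:,::-1],(800,600),interpolation=cv2.INTER_CUBIC))
E
```

```text
clock: 3.25
position: [489.9, 192.8, 291.3]
orientation: [179.9, -0.0, 95.1]
wrist_force: [-0.0, 0.0, 0.2]
opening: 65.7
finger_force: 0.0
red_handle [([392.1, 361.9, 85.6], 0.95), ([575.6, 292.9, 85.6], 0.83), ([478.5, 344.4, 99.8], 0.7)]
gauge_red [([478.1, 340.0, 10.3], 0.96), ([576.3, 294.3, -2.1], 0.92), ([390.0, 370.9, 1.9], 0.83), ([480.8, 344.4, 98.7], 0.49)]
stand [([483.3, 294.7, 2.1], 0.74)]
gauge_blue [([479.3, 300.0, 7.2], 0.9)]
gauge_white []
t 3.55 p [490.8 189.3 290.8] o [1.7998e+02 3.0000e-02 9.4890e+01] F [ 0.54 -0.16  0.33] M [-0.06  -0.109  0.006] open 65.8 ff 0.0
t 3.6 p [490.9 189.3 290.7] o [1.7998e+02 3.0000e-02 9.4880e+01] F [-0.65 -0.12  0.76] M [-0.034 -0.067  0.021] open 65.6 ff 0.0
[278.19744255  43.11069536]
```

View pics/w2x.png

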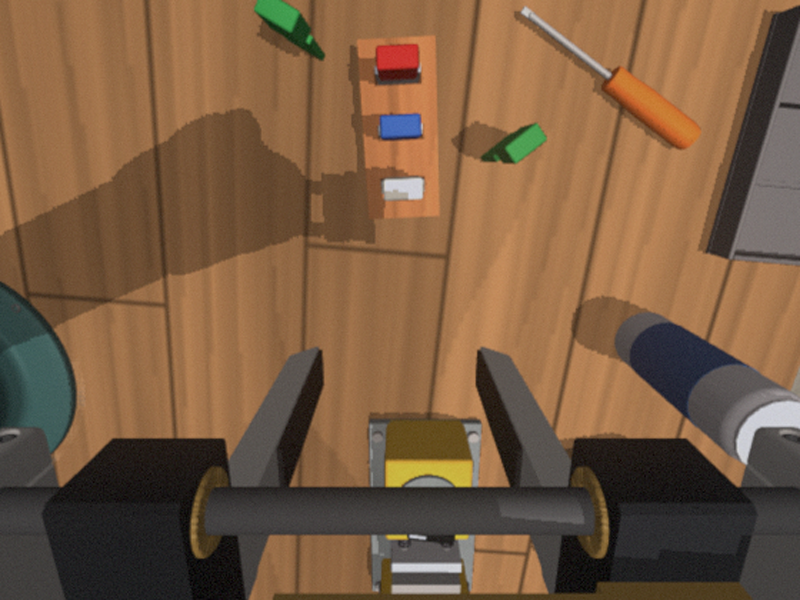

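The stand is at 800x600 pixels (358-439, 37-218), with the red gauge in the far slot at (398,60), then blue (401,126) and white (403,188). The green blocks are loose at (285,25) and (515,145).

```bash
python3 - <<'E'
from h import *
W=np.load("W2b.npy")
for n,u,v,z in [("sTL",358,40,40),("sTR",435,37,40),("sBL",370,218,40),("sBR",439,215,40)]:
    print(n,np.round(ray((u*.7,v*.7),z,W),1))
im=cv2.cvtColor(cv2.imread("pics/w2b.png"),cv2.COLOR_BGR2HSV)
m=((im[...,0]<6)|(im[...,0]>174))&(im[...,1]>170); m[90:]=0
ys,xs=np.nonzero(m); print(xs.min(),xs.max(),ys.min(),ys.max())
for r in range(ys.min(),ys.max()+1): print(r,xs[ys==r].min(),xs[ys==r].max(),im[r,279].tolist())
print(ray((279,ys.min()),120,W),ray((279,ys.max()+1),76,W))
for x in (xs.min(),xs.max()+1): print(ray((x,40),120,W))
E
```

```text
sTL [441.4 368.4  40. ]
sTR [505.8 376.2  40. ]
sBL [461.4 220.8  40. ]
sBR [525.6 229.   40. ]
263 292 31 55
31 278 291 [6, 192, 155]
32 264 292 [1, 194, 191]
33 264 292 [1, 194, 204]
34 263 292 [1, 192, 203]
35 263 292 [1, 197, 202]
36 263 292 [1, 198, 197]
37 263 292 [1, 193, 204]
38 263 292 [1, 192, 203]
39 263 292 [2, 196, 202]
40 263 292 [1, 193, 202]
41 263 292 [2, 197, 199]
42 263 292 [2, 195, 201]
43 264 292 [1, 194, 201]
44 264 292 [1, 190, 203]
45 264 292 [1, 200, 198]
46 264 291 [1, 193, 196]
47 264 291 [1, 192, 173]
48 265 290 [3, 206, 126]
49 265 290 [3, 227, 72]
50 265 290 [5, 215, 71]
51 266 290 [3, 191, 72]
52 266 290 [3, 197, 75]
53 267 290 [4, 215, 71]
54 267 289 [3, 213, 73]
55 267 267 [3, 152, 69]
[477.30170985 350.64559402 120.        ] [478.58910505 335.11421584  76.        ]
[462.18876281 341.35980513 120.        ]
[491.79348353 343.8889553  120.        ]
```

```bash
python3 - <<'E'
from h import *
delta([477.5,343.2,160],97.2); delta([477.5,343.2,82],97.2)
E
```

```text
d(m) [ 0.1546 -0.0003  0.1306] w(deg) [ 0.02  0.03 -2.32]
d(m) [ 0.1546 -0.0003  0.2086] w(deg) [ 0.02  0.03 -2.32]
```

```bash
python3 -m pendant '[{"dx":0.03,"dy":0,"dz":0.02,"wx":0,"wy":0,"wz":-0.5},{"dx":0.08,"dy":0,"dz":0.05,"wx":0,"wy":0,"wz":-1},{"dx":0.125,"dy":0,"dz":0.09,"wx":0,"wy":0,"wz":-2},{"dx":0.148,"dy":0,"dz":0.12,"wx":0,"wy":0,"wz":-2.3},{"dx":0.1545,"dy":0,"dz":0.13,"wx":0,"wy":0,"wz":-2.3},{"dx":0.1545,"dy":0,"dz":0.13,"wx":0,"wy":0,"wz":-2.3},{"dx":0.1545,"dy":0,"dz":0.13,"wx":0,"wy":0,"wz":-2.3},{"dx":0.1545,"dy":0,"dz":0.13,"wx":0,"wy":0,"wz":-2.3}]'; python3 - <<'E'
from h import *
im,W=look("w3"); stat(); np.save("W3.npy",W); print(proj([477.5,343.2,120],W))
h=cv2.cvtColor(im,cv2.COLOR_RGB2HSV); m=(((h[...,0]<6)|(h[...,0]>174))&(h[...,1]>170)&(h[...,2]>140)).astype(np.uint8)
n,l,s,c=cv2.connectedComponentsWithStats(m)
for i in np.argsort(-s[1:,4])[:3]+1:
    print(s[i],c[i],np.round(ray(c[i],120,W),1)); cnt=np.argwhere(l==i)[:,::-1].astype(np.float32); r=cv2.minAreaRect(cnt); print(r); b=cv2.boxPoints(r); print([np.round(ray(q,120,W),1).tolist() for q in b])
delta([477.5,343.2,82],97.2)
cv2.imwrite("pics/w3x.png",im[:,:,::-1])
E
```

```text
clock: 4.6
position: [478.0, 343.7, 161.5]
orientation: [179.9, -0.0, 97.2]
wrist_force: [-0.9, 0.5, -0.6]
opening: 65.7
finger_force: 0.0
t 4.65 p [477.8 343.8 161.3] o [ 1.7993e+02 -1.0000e-02  9.7230e+01] F [-0.56 -0.48 -0.73] M [ 0.    -0.062 -0.025] open 65.6 ff 0.0
[277.692991   232.83649852]
[257 222  38  18 573] [276.13612565 230.57417103] [476.1 344.8 120. ]
((275.5, 230.5), (17.0, 37.0), 90.0)
[[461.4, 349.7, 120.0], [488.3, 353.1, 120.0], [490.2, 339.8, 120.0], [462.8, 336.4, 120.0]]
d(m) [-0.0005 -0.0005  0.0793] w(deg) [ 0.07 -0.01  0.03]
```

View pics/w3x.png

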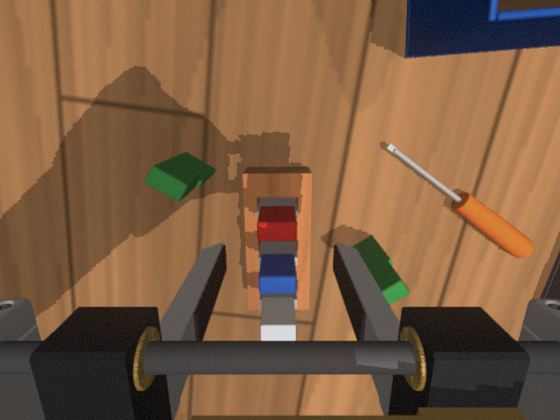

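The fingers straddle the red handle at (277,222), squarely and clear of the green gauges.

```bash
python3 -m pendant '[{"dx":0,"dy":-0.001,"dz":0.01,"wx":0,"wy":0,"wz":0},{"dx":0,"dy":-0.001,"dz":0.03,"wx":0,"wy":0,"wz":0},{"dx":0,"dy":-0.001,"dz":0.05,"wx":0,"wy":0,"wz":0},{"dx":0,"dy":-0.001,"dz":0.067,"wx":0,"wy":0,"wz":0},{"dx":0,"dy":-0.001,"dz":0.077,"wx":0,"wy":0,"wz":0},{"dx":0,"dy":-0.001,"dz":0.079,"wx":0,"wy":0,"wz":0},{"dx":0,"dy":-0.001,"dz":0.079,"wx":0,"wy":0,"wz":0},{"dx":0,"dy":-0.001,"dz":0.079,"wx":0,"wy":0,"wz":0}]'; python3 -m pendant '[{"dx":0,"dy":0,"dz":0,"wx":0,"wy":0,"wz":0},{"dx":0,"dy":0,"dz":0,"wx":0,"wy":0,"wz":0},{"dx":0,"dy":0,"dz":0,"wx":0,"wy":0,"wz":0},{"dx":0,"dy":0,"dz":0,"wx":0,"wy":0,"wz":0},{"dx":0,"dy":0,"dz":0,"wx":0,"wy":0,"wz":0},{"dx":0,"dy":0,"dz":0,"wx":0,"wy":0,"wz":0},{"dx":0,"dy":0,"dz":0,"wx":0,"wy":0,"wz":0},{"dx":0,"dy":0,"dz":0,"wx":0,"wy":0,"wz":0}]' 1; python3 -c "
from h import *
stat()"
```

```text
clock: 5.65
position: [476.5, 344.4, 82.0]
orientation: [180.0, -0.0, 97.3]
wrist_force: [0.2, -0.1, -0.2]
opening: 65.8
finger_force: 0.0
clock: 6.65
position: [476.2, 344.2, 81.5]
orientation: [-180.0, -0.0, 97.3]
wrist_force: [-0.8, -0.3, 0.5]
opening: 30.0
finger_force: 30.0
t 6.65 p [476.2 344.2  81.5] o [-180.     -0.     97.29] F [-0.84 -0.3   0.49] M [-0.102 -0.152  0.051] open 30.0 ff 30.0
```

```bash
python3 -m pendant '[{"dx":0,"dy":0,"dz":-0.01,"wx":0,"wy":0,"wz":0},{"dx":0,"dy":0,"dz":-0.035,"wx":0,"wy":0,"wz":0},{"dx":0,"dy":0,"dz":-0.07,"wx":0,"wy":0,"wz":0},{"dx":0,"dy":0,"dz":-0.11,"wx":0,"wy":0,"wz":0},{"dx":-0.02,"dy":0,"dz":-0.145,"wx":0,"wy":0,"wz":0},{"dx":-0.055,"dy":0,"dz":-0.165,"wx":0,"wy":0,"wz":0},{"dx":-0.10,"dy":0,"dz":-0.17,"wx":0,"wy":0,"wz":0},{"dx":-0.14,"dy":0,"dz":-0.17,"wx":0,"wy":0,"wz":0}]'; python3 -c "
from h import *
stat(); delta([550.3,-162.5,230],94.4)"
```

```text
clock: 7.65
position: [494.1, 204.0, 252.5]
orientation: [179.9, 0.0, 97.3]
wrist_force: [0.2, -0.2, -0.2]
opening: 29.6
finger_force: 30.0
t 7.65 p [494.1 204.  252.5] o [1.7993e+02 1.0000e-02 9.7290e+01] F [ 0.17 -0.24 -0.24] M [-0.013 -0.141 -0.008] open 29.6 ff 30.0
d(m) [-0.3706  0.0092  0.0226] w(deg) [0.07 0.   2.89]
```

```bash
python3 -m pendant '[{"dx":-0.035,"dy":0.001,"dz":0,"wx":0,"wy":0,"wz":0.5},{"dx":-0.09,"dy":0.002,"dz":0,"wx":0,"wy":0,"wz":1},{"dx":-0.15,"dy":0.004,"dz":0,"wx":0,"wy":0,"wz":1.5},{"dx":-0.21,"dy":0.006,"dz":0,"wx":0,"wy":0,"wz":2},{"dx":-0.27,"dy":0.007,"dz":0.005,"wx":0,"wy":0,"wz":2.9},{"dx":-0.325,"dy":0.008,"dz":0.015,"wx":0,"wy":0,"wz":2.9},{"dx":-0.36,"dy":0.009,"dz":0.022,"wx":0,"wy":0,"wz":2.9},{"dx":-0.3706,"dy":0.0092,"dz":0.0226,"wx":0,"wy":0,"wz":2.9}]'; python3 - <<'E'
from h import *
for i in range(4): bot.snapshot("wrist")
im,W=look("w4"); np.save("W4.npy",W); find("wrist","screw_grip","gap"); stat()
c=im[40:360,160:400]; cv2.imwrite("pics/w4x.png",cv2.resize(c[:,:,::-1],None,fx=1.8,fy=1.8,interpolation=cv2.INTER_CUBIC))
print(proj([550.3,-162.5,80],W), proj([541.4,-60.8,93],W))
E
```

```text
clock: 8.65
position: [549.8, -163.1, 228.6]
orientation: [-180.0, -0.0, 94.2]
wrist_force: [0.7, 0.5, -1.6]
opening: 29.7
finger_force: 30.0
screw_grip [([540.9, -63.7, 114.0], 0.62)]
gap [([548.3, -164.5, 32.2], 0.6)]
t 9.0 p [ 550.3 -159.8  229.3] o [179.98   0.    94.49] F [-0.38 -0.83 -1.44] M [-0.006 -0.068 -0.015] open 29.9 ff 30.0
[278.52566835 198.63881185] [277.41034195  96.87781369]
```

View pics/w4x.png

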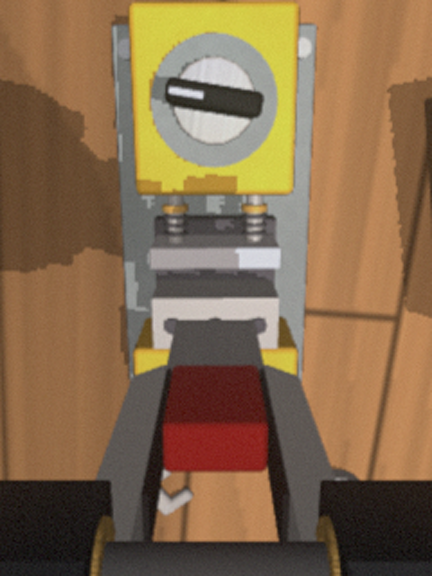

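```bash
python3 - <<'E'
from h import *
W=np.load("W4.npy"); q=lambda u,v,z: np.round(ray((160+u/1.8,40+v/1.8),z,W),1)
print("flange",q(213,98,93)); print("plate",q(150,269,80),q(280,267,80)); print("knife",q(152,298,80),q(277,297,80)); print("adj",q(134,193,80),q(296,193,80))
p,r,s=pose(); fz=p[2]-71.5; print("foot edge",q(175,321,fz),q(258,321,fz), "foot proj exp",(proj([p[0],p[1],fz],W)-[160,40])*1.8)
im=cv2.imread("pics/w4.png"); print(im[195:245:2,278].tolist())
E
```

```text
flange [542.1 -58.6  93. ]
plate [ 512.3 -155.4   80. ] [ 588.5 -148.2   80. ]
knife [ 514.3 -173.    80. ] [ 588.7 -166.6   80. ]
adj [ 501.3 -111.9   80. ] [ 592.8 -104.8   80. ]
foot edge [ 532.5 -160.1  157.8] [ 570.7 -157.1  157.8] foot proj exp [213.38950151 323.28431193]
[[73, 75, 76], [74, 79, 81], [77, 77, 84], [74, 78, 85], [72, 76, 79], [122, 126, 132], [193, 199, 209], [190, 197, 207], [188, 194, 204], [189, 196, 204], [186, 192, 200], [79, 81, 87], [68, 74, 78], [74, 74, 80], [73, 76, 80], [73, 74, 81], [76, 77, 82], [71, 78, 80], [74, 74, 79], [72, 74, 81], [72, 74, 81], [73, 74, 79], [71, 74, 79], [73, 77, 83], [42, 45, 83]]
```

The blade hangs over the gap, with plate and knife edges at crop rows 268 and 297 and the foot edge at row 321. It measures about 1.8 mm toward the knife relative to the tool, still well within the 18 mm gap. I'll lower it now.

```bash
python3 -m pendant '[{"dx":-0.001,"dy":0,"dz":0.012,"wx":0,"wy":0,"wz":0},{"dx":-0.001,"dy":0,"dz":0.035,"wx":0,"wy":0,"wz":0},{"dx":-0.001,"dy":0,"dz":0.06,"wx":0,"wy":0,"wz":0},{"dx":-0.001,"dy":0,"dz":0.083,"wx":0,"wy":0,"wz":0},{"dx":-0.001,"dy":0,"dz":0.103,"wx":0,"wy":0,"wz":0},{"dx":-0.001,"dy":0,"dz":0.115,"wx":0,"wy":0,"wz":0},{"dx":-0.001,"dy":0,"dz":0.117,"wx":0,"wy":0,"wz":0},{"dx":-0.001,"dy":0,"dz":0.117,"wx":0,"wy":0,"wz":0}]'; python3 - <<'E'
from h import *
im,W=look("w5"); stat()
cv2.imwrite("pics/w5x.png",cv2.resize(im[40:360,160:400,::-1],None,fx=1.8,fy=1.8,interpolation=cv2.INTER_CUBIC))
E
```

```text
clock: 10.0
position: [550.5, -162.0, 112.2]
orientation: [180.0, 0.0, 94.4]
wrist_force: [0.5, -0.1, -2.3]
opening: 29.7
finger_force: 30.0
t 10.05 p [ 550.6 -162.1  112.4] o [1.7996e+02 1.0000e-02 9.4400e+01] F [ 0.79 -0.3  -0.79] M [-0.018 -0.123  0.071] open 30.0 ff 30.0
```

View pics/w5x.png

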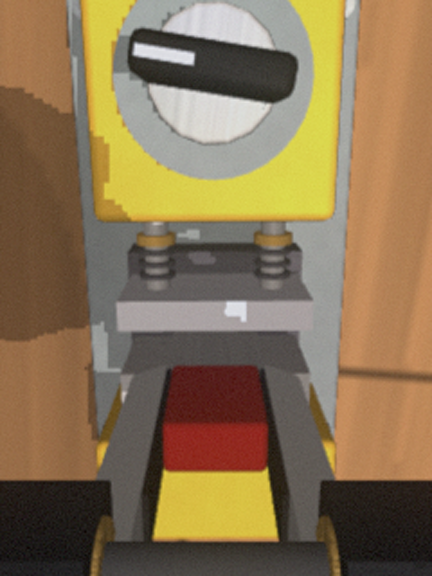

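The blade is in the gap with no side force. The handle is at crop (215,415) in front of the plate at row 315.

```bash
python3 -m pendant '[{"dx":0.0005,"dy":0,"dz":0.002,"wx":0,"wy":0,"wz":0},{"dx":0.0005,"dy":0,"dz":0.004,"wx":0,"wy":0,"wz":0},{"dx":0.0005,"dy":0,"dz":0.005,"wx":0,"wy":0,"wz":0},{"dx":0.0005,"dy":0,"dz":0.006,"wx":0,"wy":0,"wz":0},{"dx":0.0005,"dy":0,"dz":0.0065,"wx":0,"wy":0,"wz":0},{"dx":0.0005,"dy":0,"dz":0.0065,"wx":0,"wy":0,"wz":0},{"dx":0.0005,"dy":0,"dz":0.0065,"wx":0,"wy":0,"wz":0},{"dx":0.0005,"dy":0,"dz":0.0065,"wx":0,"wy":0,"wz":0}]'; python3 -c "
from h import *
stat()"
```

```text
clock: 11.05
position: [550.2, -161.6, 105.5]
orientation: [-180.0, 0.0, 94.4]
wrist_force: [-1.9, 0.4, 5.0]
opening: 29.5
finger_force: 30.0
t 11.05 p [ 550.2 -161.6  105.5] o [-180.     0.    94.4] F [-1.93  0.42  4.95] M [0.054 0.619 0.033] open 29.5 ff 30.0
```

```bash
python3 -m pendant '[{"dx":0,"dy":0,"dz":-0.0005,"wx":0,"wy":0,"wz":0},{"dx":0,"dy":0,"dz":-0.0005,"wx":0,"wy":0,"wz":0},{"dx":0,"dy":0,"dz":-0.0005,"wx":0,"wy":0,"wz":0},{"dx":0,"dy":0,"dz":-0.0005,"wx":0,"wy":0,"wz":0},{"dx":0,"dy":0,"dz":-0.012,"wx":0,"wy":0,"wz":0},{"dx":0,"dy":0,"dz":-0.035,"wx":0,"wy":0,"wz":0},{"dx":0,"dy":0,"dz":-0.06,"wx":0,"wy":0,"wz":0},{"dx":0,"dy":0,"dz":-0.08,"wx":0,"wy":0,"wz":0}]' 0.5; python3 - <<'E'
from h import *
im,W=look("w6"); stat(); np.save("W6.npy",W)
c=im[0:420,120:440]; cv2.imwrite("pics/w6x.png",cv2.resize(c[:,:,::-1],None,fx=1.4,fy=1.4,interpolation=cv2.INTER_CUBIC))
delta([542,-59.7,185],175.5)
E
```

```text
clock: 12.05
position: [550.5, -161.5, 187.2]
orientation: [179.9, 0.0, 94.4]
wrist_force: [-1.2, 0.6, 0.5]
opening: 47.0
finger_force: 0.0
t 12.1 p [ 551.5 -161.7  189.5] o [1.798e+02 8.000e-02 9.440e+01] F [1.04 0.4  3.14] M [-0.02  -0.144  0.001] open 47.1 ff 0.0
d(m) [ 0.1024 -0.0016  0.0043] w(deg) [  0.11   0.21 -81.1 ]
```

View pics/w6x.png

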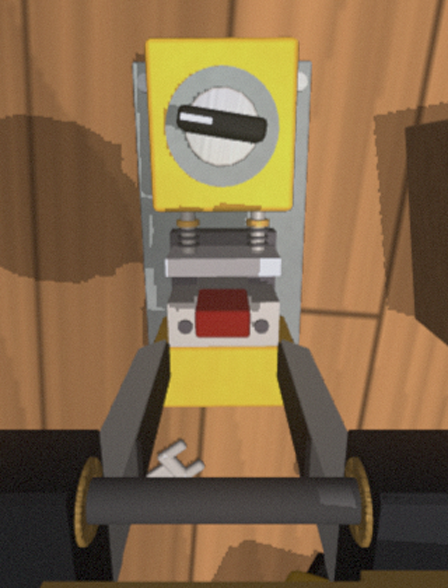

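The gauge stands in the gap at crop (222,313), well upright and released. The bar is at (222,125), turned about 9 degrees clockwise.

```bash
python3 -m pendant '[{"dx":0.012,"dy":0,"dz":0,"wx":0,"wy":0,"wz":-8},{"dx":0.03,"dy":0,"dz":0,"wx":0,"wy":0,"wz":-18.5},{"dx":0.05,"dy":-0.001,"dz":0,"wx":0,"wy":0,"wz":-29},{"dx":0.07,"dy":-0.001,"dz":0,"wx":0,"wy":0,"wz":-39.5},{"dx":0.09,"dy":-0.0015,"dz":0,"wx":0,"wy":0,"wz":-50},{"dx":0.099,"dy":-0.0016,"dz":0,"wx":0,"wy":0,"wz":-60.5},{"dx":0.1024,"dy":-0.0016,"dz":0.002,"wx":0,"wy":0,"wz":-71},{"dx":0.1024,"dy":-0.0016,"dz":0.004,"wx":0,"wy":0,"wz":-81}]'; python3 - <<'E'
from h import *
W=np.load("W6.npy"); print("flange w6",ray((120+221/1.4,126/1.4),93,W))
bot.snapshot("top");bot.snapshot("top")
im,W=look("w7"); np.save("W7.npy",W); stat()
find("wrist","screw_grip")
g=im.astype(int).sum(2); m=(g<150).astype(np.uint8); c=proj([542,-59.7,127],W); print(c)
x0,y0=int(c[0])-45,int(c[1])-60
mm=np.zeros_like(m); mm[y0:y0+120,x0:x0+90]=m[y0:y0+120,x0:x0+90]
n,l,s,ce=cv2.connectedComponentsWithStats(mm); i=1+np.argmax(s[1:,4]); r=cv2.minAreaRect(np.argwhere(l==i)[:,::-1].astype(np.float32)); print(s[i],ce[i],r,ray(ce[i],122,W))
cv2.imwrite("pics/w7x.png",cv2.resize(im[max(0,y0-20):y0+140,x0-30:x0+120,::-1],None,fx=3,fy=3))
delta([542,-59.7,98.5],175.4)
E
```

```text
clock: 13.1
position: [540.8, -59.2, 181.6]
orientation: [-180.0, 0.0, 175.8]
wrist_force: [-0.6, -0.9, 0.8]
opening: 46.8
finger_force: 0.0
flange w6 [542.09303023 -59.33367383  93.        ]
t 13.25 p [540.7 -59.7 181.4] o [ 1.7998e+02 -1.0000e-02  1.7522e+02] F [-0.42 -0.32  0.27] M [ 0.055 -0.204  0.007] open 47.3 ff 0.0
screw_grip [([538.6, -66.1, 114.2], 0.78)]
[279.01151125 227.30208043]
[273 191  13  62 366] [278.94808743 218.11202186] ((278.9999694824219, 221.49998474121094), (60.99999237060547, 11.999998092651367), 90.0) [536.11442982 -59.29033637 122.        ]
d(m) [-0.0012  0.0001  0.083 ] w(deg) [ 0.01 -0.   -0.27]
```

View pics/w7x.png

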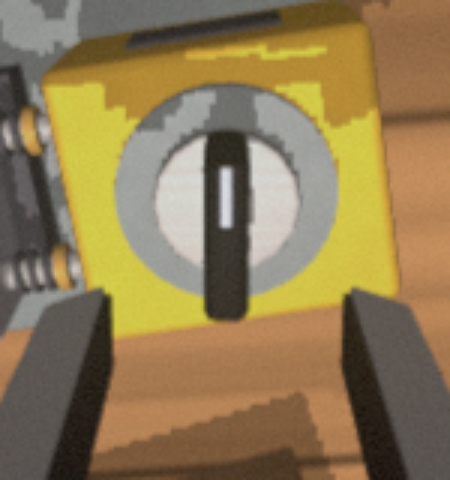

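The bar lies straight along the tool between the fingers, at crop (226,225) against a finger midpoint of 228. I'll go down and grip it.

```bash
python3 -m pendant '[{"dx":-0.001,"dy":0,"dz":0.01,"wx":0,"wy":0,"wz":0},{"dx":-0.001,"dy":0,"dz":0.032,"wx":0,"wy":0,"wz":0},{"dx":-0.001,"dy":0,"dz":0.055,"wx":0,"wy":0,"wz":0},{"dx":-0.001,"dy":0,"dz":0.073,"wx":0,"wy":0,"wz":0},{"dx":-0.001,"dy":0,"dz":0.081,"wx":0,"wy":0,"wz":0},{"dx":-0.001,"dy":0,"dz":0.0825,"wx":0,"wy":0,"wz":0},{"dx":-0.001,"dy":0,"dz":0.0825,"wx":0,"wy":0,"wz":0},{"dx":-0.001,"dy":0,"dz":0.0825,"wx":0,"wy":0,"wz":0}]'; python3 -m pendant '[{"dx":0,"dy":0,"dz":0,"wx":0,"wy":0,"wz":0},{"dx":0,"dy":0,"dz":0,"wx":0,"wy":0,"wz":0},{"dx":0,"dy":0,"dz":0,"wx":0,"wy":0,"wz":0},{"dx":0,"dy":0,"dz":0,"wx":0,"wy":0,"wz":0},{"dx":0,"dy":0,"dz":0,"wx":0,"wy":0,"wz":0},{"dx":0,"dy":0,"dz":0,"wx":0,"wy":0,"wz":0},{"dx":0,"dy":0,"dz":0,"wx":0,"wy":0,"wz":0},{"dx":0,"dy":0,"dz":0,"wx":0,"wy":0,"wz":0}]' 1; python3 -c "
from h import *
stat()"
```

```text
clock: 14.3
position: [542.0, -59.8, 99.4]
orientation: [-180.0, 0.0, 175.4]
wrist_force: [0.1, 0.2, 0.4]
opening: 46.9
finger_force: 0.0
clock: 15.3
position: [541.7, -59.9, 98.9]
orientation: [-180.0, -0.0, 175.4]
wrist_force: [-1.0, -4.3, 2.3]
opening: 11.8
finger_force: 30.0
t 15.3 p [541.7 -59.9  98.9] o [-179.99   -0.    175.39] F [-1.04 -4.28  2.34] M [-0.805  0.085  0.1  ] open 11.8 ff 30.0
```

```bash
python3 -m pendant '[{"dx":0,"dy":0,"dz":0,"wx":0,"wy":0,"wz":6},{"dx":0,"dy":0,"dz":0,"wx":0,"wy":0,"wz":15},{"dx":0,"dy":0,"dz":0,"wx":0,"wy":0,"wz":25},{"dx":0,"dy":0,"dz":0,"wx":0,"wy":0,"wz":35},{"dx":0,"dy":0,"dz":0,"wx":0,"wy":0,"wz":45},{"dx":0,"dy":0,"dz":0,"wx":0,"wy":0,"wz":54},{"dx":0,"dy":0,"dz":0,"wx":0,"wy":0,"wz":61},{"dx":0,"dy":0,"dz":0,"wx":0,"wy":0,"wz":64}]'; python3 - <<'E'
from h import *
stat(); 
im=bot.snapshot("scene"); stat()
E
python3 -m pendant '[{"dx":0,"dy":0,"dz":0,"wx":0,"wy":0,"wz":1},{"dx":0,"dy":0,"dz":0,"wx":0,"wy":0,"wz":2},{"dx":0,"dy":0,"dz":0,"wx":0,"wy":0,"wz":3},{"dx":0,"dy":0,"dz":0,"wx":0,"wy":0,"wz":4},{"dx":0,"dy":0,"dz":0,"wx":0,"wy":0,"wz":5},{"dx":0,"dy":0,"dz":0,"wx":0,"wy":0,"wz":6},{"dx":0,"dy":0,"dz":0,"wx":0,"wy":0,"wz":7},{"dx":0,"dy":0,"dz":0,"wx":0,"wy":0,"wz":8}]'; python3 - <<'E'
from h import *
stat(); 
im=bot.snapshot("scene"); stat(); cv2.imwrite("pics/s2.png",im[:,:,::-1])
E
```

```text
clock: 16.3
position: [541.9, -59.7, 98.9]
orientation: [180.0, 0.0, 111.2]
wrist_force: [0.9, -3.1, 0.3]
opening: 11.7
finger_force: 30.0
t 16.3 p [541.9 -59.7  98.9] o [1.7999e+02 1.0000e-02 1.1124e+02] F [ 0.91 -3.1   0.3 ] M [-0.766 -0.245  0.213] open 11.7 ff 30.0
t 16.35 p [541.9 -59.7  98.9] o [1.7999e+02 1.0000e-02 1.1114e+02] F [ 0.87 -3.7  -1.13] M [-0.778 -0.303  0.118] open 11.3 ff 30.0
clock: 17.35
position: [541.9, -59.7, 98.9]
orientation: [180.0, -0.0, 103.3]
wrist_force: [4.1, -2.4, -1.5]
opening: 11.7
finger_force: 30.0
t 17.35 p [541.9 -59.7  98.9] o [179.99  -0.   103.33] F [ 4.07 -2.43 -1.46] M [-0.872 -1.067  0.185] open 11.7 ff 30.0
t 17.4 p [541.9 -59.7  98.9] o [179.99   0.   103.27] F [ 3.86 -3.13 -1.71] M [-0.812 -1.064  0.208] open 11.8 ff 30.0
```

```bash
python3 -m pendant '[{"dx":0,"dy":0,"dz":0,"wx":0,"wy":0,"wz":2},{"dx":0,"dy":0,"dz":0,"wx":0,"wy":0,"wz":4},{"dx":0,"dy":0,"dz":0,"wx":0,"wy":0,"wz":6},{"dx":0,"dy":0,"dz":0,"wx":0,"wy":0,"wz":8},{"dx":0,"dy":0,"dz":0,"wx":0,"wy":0,"wz":10},{"dx":0,"dy":0,"dz":0,"wx":0,"wy":0,"wz":12},{"dx":0,"dy":0,"dz":0,"wx":0,"wy":0,"wz":13},{"dx":0,"dy":0,"dz":0,"wx":0,"wy":0,"wz":14}]'; python3 - <<'E'
from h import *
stat(); 
for i in range(3): im,W=look("w8"); stat()
np.save("W8.npy",W)
cv2.imwrite("pics/w8x.png",im[:,:,::-1])
E
```

```text
clock: 18.4
position: [541.9, -59.7, 98.9]
orientation: [180.0, -0.0, 89.3]
wrist_force: [4.3, -3.1, -1.4]
opening: 11.5
finger_force: 30.0
t 18.4 p [541.9 -59.7  98.9] o [179.98  -0.    89.32] F [ 4.29 -3.13 -1.37] M [-0.835 -1.191  0.214] open 11.5 ff 30.0
t 18.45 p [541.9 -59.7  98.9] o [179.99  -0.    89.26] F [ 3.52 -3.32 -2.35] M [-0.924 -1.173  0.191] open 11.8 ff 30.0
t 18.5 p [541.9 -59.7  98.9] o [179.98  -0.    89.31] F [ 4.72 -3.25 -2.43] M [-0.919 -1.272  0.21 ] open 11.7 ff 30.0
t 18.55 p [541.9 -59.7  98.9] o [179.98  -0.    89.33] F [ 4.83 -4.08 -1.51] M [-0.882 -1.194  0.131] open 11.5 ff 30.0
```

View pics/w8x.png

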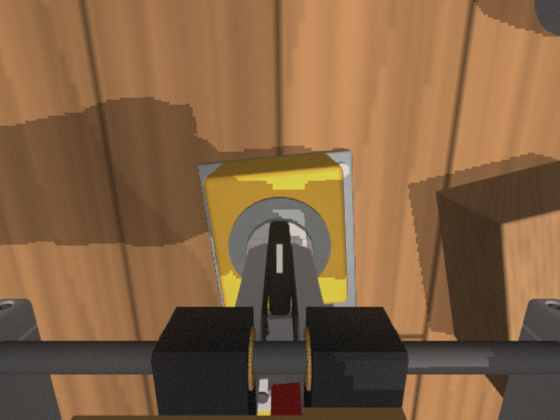

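The bar is gripped and turned, at (280,265); the housing is at (278,230) and a corner of the red handle shows at (287,398). From here I use only numbers.

```bash
cat > tq.py <<'E'
from h import *
F=[];M=[]
for i in range(4):
    bot.snapshot("top"); s=bot.sense(); F.append(s["wrist_force"]);M.append(s["wrist_torque"])
yaw=s["orientation"][2]; print("theta",round(np.radians(184.6-yaw),3),"F",np.round(np.mean(F,0),2),"Mz",np.round(np.mean(M,0)[2],3),"t",s["clock"])
E
python3 -m pendant '[{"dx":0,"dy":0,"dz":0,"wx":0,"wy":0,"wz":1},{"dx":0,"dy":0,"dz":0,"wx":0,"wy":0,"wz":2},{"dx":0,"dy":0,"dz":0,"wx":0,"wy":0,"wz":3},{"dx":0,"dy":0,"dz":0,"wx":0,"wy":0,"wz":4},{"dx":0,"dy":0,"dz":0,"wx":0,"wy":0,"wz":5},{"dx":0,"dy":0,"dz":0,"wx":0,"wy":0,"wz":6},{"dx":0,"dy":0,"dz":0,"wx":0,"wy":0,"wz":7},{"dx":0,"dy":0,"dz":0,"wx":0,"wy":0,"wz":8}]' >/dev/null; python3 tq.py
python3 -m pendant '[{"dx":0,"dy":0,"dz":0,"wx":0,"wy":0,"wz":1},{"dx":0,"dy":0,"dz":0,"wx":0,"wy":0,"wz":2},{"dx":0,"dy":0,"dz":0,"wx":0,"wy":0,"wz":2.7},{"dx":0,"dy":0,"dz":0,"wx":0,"wy":0,"wz":3.4},{"dx":0,"dy":0,"dz":0,"wx":0,"wy":0,"wz":4.1},{"dx":0,"dy":0,"dz":0,"wx":0,"wy":0,"wz":4.8},{"dx":0,"dy":0,"dz":0,"wx":0,"wy":0,"wz":5.4},{"dx":0,"dy":0,"dz":0,"wx":0,"wy":0,"wz":6}]' >/dev/null; python3 tq.py
```

```text
theta 1.802 F [ 4.45 -3.72 -2.19] Mz 0.188 t 19.75
theta 1.907 F [ 5.18 -3.5  -2.61] Mz 0.22 t 20.95
```

```bash
python3 -m pendant '[{"dx":0,"dy":0,"dz":0,"wx":0,"wy":0,"wz":0.6},{"dx":0,"dy":0,"dz":0,"wx":0,"wy":0,"wz":1.2},{"dx":0,"dy":0,"dz":0,"wx":0,"wy":0,"wz":1.8},{"dx":0,"dy":0,"dz":0,"wx":0,"wy":0,"wz":2.4},{"dx":0,"dy":0,"dz":0,"wx":0,"wy":0,"wz":3},{"dx":0,"dy":0,"dz":0,"wx":0,"wy":0,"wz":3.5},{"dx":0,"dy":0,"dz":0,"wx":0,"wy":0,"wz":4},{"dx":0,"dy":0,"dz":0,"wx":0,"wy":0,"wz":4.5}]' ; python3 tq.py
```

```text
clock: 21.95
position: [542.0, -59.7, 98.9]
orientation: [180.0, -0.0, 70.8]
wrist_force: [4.0, -4.5, -2.6]
opening: 11.7
finger_force: 30.0
theta 1.986 F [ 4.7  -3.39 -2.38] Mz 0.193 t 22.15
```

```bash
python3 -m pendant '[{"dx":0,"dy":0,"dz":0,"wx":0,"wy":0,"wz":0.6},{"dx":0,"dy":0,"dz":0,"wx":0,"wy":0,"wz":1.2},{"dx":0,"dy":0,"dz":0,"wx":0,"wy":0,"wz":1.8},{"dx":0,"dy":0,"dz":0,"wx":0,"wy":0,"wz":2.4},{"dx":0,"dy":0,"dz":0,"wx":0,"wy":0,"wz":3},{"dx":0,"dy":0,"dz":0,"wx":0,"wy":0,"wz":3.5},{"dx":0,"dy":0,"dz":0,"wx":0,"wy":0,"wz":4},{"dx":0,"dy":0,"dz":0,"wx":0,"wy":0,"wz":4.5}]' ; python3 tq.py
```

```text
clock: 23.15
position: [542.0, -59.7, 98.9]
orientation: [180.0, -0.0, 66.3]
wrist_force: [4.4, -3.8, -3.0]
opening: 12.1
finger_force: 30.0
theta 2.064 F [ 5.08 -3.45 -2.27] Mz 0.201 t 23.35
```

```bash
python3 -m pendant '[{"dx":0,"dy":0,"dz":0,"wx":0,"wy":0,"wz":0.6},{"dx":0,"dy":0,"dz":0,"wx":0,"wy":0,"wz":1.2},{"dx":0,"dy":0,"dz":0,"wx":0,"wy":0,"wz":1.8},{"dx":0,"dy":0,"dz":0,"wx":0,"wy":0,"wz":2.4},{"dx":0,"dy":0,"dz":0,"wx":0,"wy":0,"wz":3},{"dx":0,"dy":0,"dz":0,"wx":0,"wy":0,"wz":3.5},{"dx":0,"dy":0,"dz":0,"wx":0,"wy":0,"wz":4},{"dx":0,"dy":0,"dz":0,"wx":0,"wy":0,"wz":4.5}]' ; python3 tq.py
```

```text
clock: 24.35
position: [542.0, -59.7, 98.9]
orientation: [180.0, -0.0, 61.8]
wrist_force: [4.8, -4.9, -3.2]
opening: 11.9
finger_force: 30.0
theta 2.143 F [ 5.37 -3.34 -2.3 ] Mz 0.202 t 24.55
```

```bash
sed -i 's/range(4)/range(6)/' tq.py; python3 -m pendant '[{"dx":0,"dy":0,"dz":0,"wx":0,"wy":0,"wz":0.6},{"dx":0,"dy":0,"dz":0,"wx":0,"wy":0,"wz":1.2},{"dx":0,"dy":0,"dz":0,"wx":0,"wy":0,"wz":1.8},{"dx":0,"dy":0,"dz":0,"wx":0,"wy":0,"wz":2.4},{"dx":0,"dy":0,"dz":0,"wx":0,"wy":0,"wz":3},{"dx":0,"dy":0,"dz":0,"wx":0,"wy":0,"wz":3.5},{"dx":0,"dy":0,"dz":0,"wx":0,"wy":0,"wz":4},{"dx":0,"dy":0,"dz":0,"wx":0,"wy":0,"wz":4.5}]' ; python3 tq.py
```

```text
clock: 25.55
position: [542.0, -59.7, 98.9]
orientation: [180.0, -0.0, 57.3]
wrist_force: [4.9, -4.8, -2.2]
opening: 12.1
finger_force: 30.0
theta 2.221 F [ 4.91 -4.09 -2.6 ] Mz 0.233 t 25.85
```

```bash
python3 -m pendant '[{"dx":0,"dy":0,"dz":0,"wx":0,"wy":0,"wz":0.4},{"dx":0,"dy":0,"dz":0,"wx":0,"wy":0,"wz":0.7},{"dx":0,"dy":0,"dz":0,"wx":0,"wy":0,"wz":1},{"dx":0,"dy":0,"dz":0,"wx":0,"wy":0,"wz":1.3},{"dx":0,"dy":0,"dz":0,"wx":0,"wy":0,"wz":1.6},{"dx":0,"dy":0,"dz":0,"wx":0,"wy":0,"wz":1.9},{"dx":0,"dy":0,"dz":0,"wx":0,"wy":0,"wz":2.2},{"dx":0,"dy":0,"dz":0,"wx":0,"wy":0,"wz":2.5}]' ; python3 tq.py
```

```text
clock: 26.85
position: [542.1, -59.8, 98.9]
orientation: [180.0, -0.0, 54.8]
wrist_force: [4.9, -4.0, -2.5]
opening: 12.3
finger_force: 30.0
theta 2.265 F [ 5.66 -3.99 -2.26] Mz 0.237 t 27.15
```

```bash
python3 -m pendant '[{"dx":0,"dy":0,"dz":0,"wx":0,"wy":0,"wz":0},{"dx":0,"dy":0,"dz":0,"wx":0,"wy":0,"wz":0},{"dx":0,"dy":0,"dz":0,"wx":0,"wy":0,"wz":0},{"dx":0,"dy":0,"dz":-0.005,"wx":0,"wy":0,"wz":0},{"dx":0,"dy":0,"dz":-0.025,"wx":0,"wy":0,"wz":0},{"dx":0,"dy":0,"dz":-0.055,"wx":0,"wy":0,"wz":0},{"dx":0,"dy":0,"dz":-0.08,"wx":0,"wy":0,"wz":0},{"dx":0,"dy":0,"dz":-0.088,"wx":0,"wy":0,"wz":0}]' 0.5; python3 - <<'E'
from h import *
stat(); im,W=look("w9"); np.save("W9.npy",W)
h=cv2.cvtColor(im,cv2.COLOR_RGB2HSV); m=(((h[...,0]<6)|(h[...,0]>174))&(h[...,1]>150)&(h[...,2]>60)).astype(np.uint8)
n,l,s,c=cv2.connectedComponentsWithStats(m)
for i in np.argsort(-s[1:,4])[:2]+1: print(s[i],c[i],np.round(ray(c[i],140,W),1))
find("wrist","red_handle","screw_grip")
delta([551.5,-166.5,185],94.6)
E
```

```text
clock: 28.15
position: [542.3, -59.7, 188.4]
orientation: [179.9, -0.1, 54.9]
wrist_force: [0.3, 0.4, -0.9]
opening: 46.6
finger_force: 0.0
t 28.15 p [542.3 -59.7 188.4] o [ 1.799e+02 -5.000e-02  5.489e+01] F [ 0.28  0.42 -0.89] M [-0.029 -0.051 -0.055] open 46.6 ff 0.0
[358 283  15  24  94] [365.32978723 296.13829787] [ 566.8 -147.7  140. ]
red_handle [([552.9, -164.6, 120.9], 0.8)]
screw_grip [([539.6, -67.4, 116.0], 0.61)]
d(m) [-0.0816  0.0696  0.0015] w(deg) [-2.000e-02  0.000e+00 -3.971e+01]
```

```bash
python3 -m pendant '[{"dx":-0.012,"dy":0.01,"dz":0,"wx":0,"wy":0,"wz":-6},{"dx":-0.03,"dy":0.026,"dz":0,"wx":0,"wy":0,"wz":-15},{"dx":-0.05,"dy":0.043,"dz":0,"wx":0,"wy":0,"wz":-24},{"dx":-0.068,"dy":0.058,"dz":0,"wx":0,"wy":0,"wz":-33},{"dx":-0.078,"dy":0.067,"dz":0,"wx":0,"wy":0,"wz":-39},{"dx":-0.0816,"dy":0.0696,"dz":0,"wx":0,"wy":0,"wz":-39.7},{"dx":-0.0816,"dy":0.0696,"dz":0,"wx":0,"wy":0,"wz":-39.7},{"dx":-0.0816,"dy":0.0696,"dz":0,"wx":0,"wy":0,"wz":-39.7}]'; python3 - <<'E'
from h import *
im,W=look("w10"); stat()
h=cv2.cvtColor(im,cv2.COLOR_RGB2HSV); m=(((h[...,0]<6)|(h[...,0]>174))&(h[...,1]>150)&(h[...,2]>60)).astype(np.uint8)
n,l,s,c=cv2.connectedComponentsWithStats(m)
i=1+np.argmax(s[1:,4]); print(s[i],c[i]); r=s[i]
for x in (r[0],r[0]+r[2]):
  for y in (r[1],r[1]+r[3]): print((x,y),np.round(ray((x,y),144,W),1))
for v in range(r[1]-1,r[1]+r[3]+1,1): print(v,h[v,int(c[i][0])].tolist(),end=";")
delta([551.5,-166.5,105.3],94.6)
E
```

```text
clock: 29.3
position: [551.7, -165.6, 186.7]
orientation: [-180.0, -0.0, 94.6]
wrist_force: [-0.4, 0.1, 0.4]
opening: 46.8
finger_force: 0.0
t 29.35 p [ 551.8 -165.7  186.8] o [-1.7999e+02 -1.0000e-02  9.4580e+01] F [0.47 0.23 0.42] M [-0.073 -0.128 -0.03 ] open 46.9 ff 0.0
[ 259  207   38   34 1166] [277.37907376 224.66037736]
(np.int32(259), np.int32(207)) [ 536.  -147.5  144. ]
(np.int32(259), np.int32(241)) [ 537.6 -174.2  144. ]
(np.int32(297), np.int32(207)) [ 563.6 -145.3  144. ]
(np.int32(297), np.int32(241)) [ 566.1 -171.9  144. ]
206 [2, 31, 115];207 [3, 127, 86];208 [2, 164, 87];209 [3, 158, 89];210 [3, 149, 87];211 [2, 161, 87];212 [4, 159, 88];213 [5, 163, 89];214 [4, 181, 83];215 [6, 172, 86];216 [4, 161, 87];217 [3, 162, 88];218 [4, 176, 84];219 [5, 174, 88];220 [5, 173, 87];221 [4, 170, 93];222 [4, 177, 114];223 [2, 192, 133];224 [2, 184, 143];225 [2, 194, 146];226 [3, 189, 146];227 [1, 185, 145];228 [2, 193, 145];229 [3, 192, 145];230 [2, 193, 145];231 [3, 194, 143];232 [4, 189, 146];233 [3, 198, 143];234 [3, 187, 146];235 [3, 181, 149];236 [3, 193, 144];237 [4, 190, 146];238 [3, 189, 143];239 [4, 199, 141];240 [3, 163, 138];241 [7, 52, 162];d(m) [-0.0008 -0.0003  0.0815] w(deg) [-0.01 -0.01 -0.02]
```

```bash
python3 -m pendant '[{"dx":0,"dy":0,"dz":0.01,"wx":0,"wy":0,"wz":0},{"dx":0,"dy":0,"dz":0.032,"wx":0,"wy":0,"wz":0},{"dx":0,"dy":0,"dz":0.055,"wx":0,"wy":0,"wz":0},{"dx":0,"dy":0,"dz":0.073,"wx":0,"wy":0,"wz":0},{"dx":0,"dy":0,"dz":0.08,"wx":0,"wy":0,"wz":0},{"dx":0,"dy":0,"dz":0.0815,"wx":0,"wy":0,"wz":0},{"dx":0,"dy":0,"dz":0.0815,"wx":0,"wy":0,"wz":0},{"dx":0,"dy":0,"dz":0.0815,"wx":0,"wy":0,"wz":0}]'; python3 -m pendant '[{"dx":0,"dy":0,"dz":0,"wx":0,"wy":0,"wz":0},{"dx":0,"dy":0,"dz":0,"wx":0,"wy":0,"wz":0},{"dx":0,"dy":0,"dz":0,"wx":0,"wy":0,"wz":0},{"dx":0,"dy":0,"dz":0,"wx":0,"wy":0,"wz":0},{"dx":0,"dy":0,"dz":0,"wx":0,"wy":0,"wz":0},{"dx":0,"dy":0,"dz":0,"wx":0,"wy":0,"wz":0},{"dx":0,"dy":0,"dz":0,"wx":0,"wy":0,"wz":0},{"dx":0,"dy":0,"dz":0,"wx":0,"wy":0,"wz":0}]' 1; python3 -m pendant '[{"dx":0,"dy":0,"dz":-0.0005,"wx":0,"wy":0,"wz":0},{"dx":0,"dy":0,"dz":-0.001,"wx":0,"wy":0,"wz":0},{"dx":0,"dy":0,"dz":-0.0017,"wx":0,"wy":0,"wz":0},{"dx":0,"dy":0,"dz":-0.0024,"wx":0,"wy":0,"wz":0},{"dx":0,"dy":0,"dz":-0.0031,"wx":0,"wy":0,"wz":0},{"dx":0,"dy":0,"dz":-0.0038,"wx":0,"wy":0,"wz":0},{"dx":0,"dy":0,"dz":-0.0046,"wx":0,"wy":0,"wz":0},{"dx":0,"dy":0,"dz":-0.0055,"wx":0,"wy":0,"wz":0}]'; python3 - <<'E'
from h import *
stat(); bot.snapshot("top"); stat()
E
```

```text
clock: 30.35
position: [552.1, -166.6, 105.9]
orientation: [180.0, 0.0, 94.6]
wrist_force: [-0.2, -0.2, -0.7]
opening: 47.0
finger_force: 0.0
clock: 31.35
position: [551.5, -166.5, 105.4]
orientation: [-180.0, 0.0, 94.6]
wrist_force: [-4.1, -0.1, 5.7]
opening: 29.8
finger_force: 30.0
clock: 32.35
position: [551.8, -166.4, 110.9]
orientation: [180.0, -0.0, 94.6]
wrist_force: [0.1, -0.7, -12.2]
opening: 29.6
finger_force: 29.9
t 32.35 p [ 551.8 -166.4  110.9] o [180.   -0.   94.6] F [  0.13  -0.72 -12.23] M [-0.221  0.026  0.005] open 29.6 ff 29.9
t 32.4 p [ 551.9 -166.4  111. ] o [179.99  -0.    94.6 ] F [ -2.14  -1.27 -12.18] M [-0.141  0.231  0.049] open 29.7 ff 29.9
```

```bash
python3 -m pendant '[{"dx":0,"dy":0,"dz":0.0006,"wx":0,"wy":0,"wz":0},{"dx":0,"dy":0,"dz":0.0012,"wx":0,"wy":0,"wz":0},{"dx":0,"dy":0,"dz":0.0018,"wx":0,"wy":0,"wz":0},{"dx":0,"dy":0,"dz":0.0024,"wx":0,"wy":0,"wz":0},{"dx":0,"dy":0,"dz":0.003,"wx":0,"wy":0,"wz":0},{"dx":0,"dy":0,"dz":0.0036,"wx":0,"wy":0,"wz":0},{"dx":0,"dy":0,"dz":0.0042,"wx":0,"wy":0,"wz":0},{"dx":0,"dy":0,"dz":0.0048,"wx":0,"wy":0,"wz":0}]'; python3 - <<'E'
from h import *
stat(); bot.snapshot("top"); stat()
E
```

```text
clock: 33.4
position: [553.4, -166.4, 107.7]
orientation: [179.8, 0.1, 94.6]
wrist_force: [-2.5, 0.7, 11.5]
opening: 29.8
finger_force: 30.0
t 33.4 p [ 553.4 -166.4  107.7] o [1.798e+02 5.000e-02 9.461e+01] F [-2.49  0.72 11.49] M [ 0.379  0.479 -0.034] open 29.8 ff 30.0
t 33.45 p [ 553.5 -166.4  107.7] o [1.798e+02 5.000e-02 9.461e+01] F [-1.69  1.13 11.04] M [0.4   0.473 0.007] open 29.7 ff 30.0
```

```bash
python3 - <<'E'
from h import *
for i in range(4): bot.snapshot("top"); stat()
E
```

```text
t 33.5 p [ 553.4 -166.4  107.7] o [1.798e+02 5.000e-02 9.461e+01] F [-1.78  0.83  9.74] M [ 0.343  0.397 -0.024] open 30.0 ff 30.0
t 33.55 p [ 553.4 -166.4  107.7] o [1.798e+02 5.000e-02 9.461e+01] F [-1.1   1.76 10.55] M [ 0.33   0.366 -0.044] open 29.7 ff 30.0
t 33.6 p [ 553.4 -166.4  107.7] o [1.798e+02 5.000e-02 9.461e+01] F [-1.67  0.9   9.75] M [ 0.322  0.361 -0.014] open 30.0 ff 30.0
t 33.65 p [ 553.4 -166.4  107.7] o [1.798e+02 5.000e-02 9.461e+01] F [-2.46  0.96 10.6 ] M [0.287 0.394 0.034] open 29.8 ff 30.0
```

```bash
python3 -m pendant '[{"dx":0,"dy":0,"dz":0.0003,"wx":0,"wy":0,"wz":0},{"dx":0,"dy":0,"dz":0.0005,"wx":0,"wy":0,"wz":0},{"dx":0,"dy":0,"dz":0.0007,"wx":0,"wy":0,"wz":0},{"dx":0,"dy":0,"dz":0.0009,"wx":0,"wy":0,"wz":0},{"dx":0,"dy":0,"dz":0.0011,"wx":0,"wy":0,"wz":0},{"dx":0,"dy":0,"dz":0.0013,"wx":0,"wy":0,"wz":0},{"dx":0,"dy":0,"dz":0.0015,"wx":0,"wy":0,"wz":0},{"dx":0,"dy":0,"dz":0.0017,"wx":0,"wy":0,"wz":0}]'; python3 - <<'E'
from h import *
stat(); bot.snapshot("top"); stat(); bot.snapshot("top"); stat(); 
E
```

```text
clock: 34.65
position: [553.7, -166.4, 106.2]
orientation: [179.8, 0.1, 94.6]
wrist_force: [-1.5, 0.9, 11.7]
opening: 30.2
finger_force: 30.0
t 34.65 p [ 553.7 -166.4  106.2] o [1.7977e+02 6.0000e-02 9.4610e+01] F [-1.48  0.93 11.65] M [ 0.373  0.255 -0.004] open 30.2 ff 30.0
t 34.7 p [ 553.7 -166.4  106.2] o [1.7977e+02 6.0000e-02 9.4610e+01] F [-1.4   1.15 10.8 ] M [ 0.366  0.236 -0.012] open 29.7 ff 30.0
t 34.75 p [ 553.7 -166.4  106.2] o [1.7977e+02 6.0000e-02 9.4610e+01] F [-1.37  1.37 11.76] M [ 0.408  0.25  -0.055] open 30.1 ff 30.0
```

```bash
python3 -m pendant '[{"dx":0,"dy":0,"dz":0,"wx":0,"wy":0,"wz":0},{"dx":0,"dy":0,"dz":0,"wx":0,"wy":0,"wz":0},{"dx":0,"dy":0,"dz":0,"wx":0,"wy":0,"wz":0},{"dx":0,"dy":0,"dz":-0.01,"wx":0,"wy":0,"wz":0},{"dx":0,"dy":0,"dz":-0.035,"wx":0,"wy":0,"wz":0},{"dx":0,"dy":0,"dz":-0.065,"wx":0,"wy":0,"wz":0},{"dx":0.01,"dy":0,"dz":-0.08,"wx":0,"wy":0,"wz":4},{"dx":0.03,"dy":0,"dz":-0.08,"wx":0,"wy":0,"wz":12}]' 0.5; python3 - <<'E'
from h import *
stat(); delta([542,-59.8,150],54.8); 
E
```

```text
clock: 35.75
position: [550.0, -137.0, 186.2]
orientation: [179.9, 0.0, 82.3]
wrist_force: [0.5, 1.2, 0.5]
opening: 47.1
finger_force: 0.0
t 35.75 p [ 550.  -137.   186.2] o [1.7986e+02 2.0000e-02 8.2320e+01] F [0.49 1.22 0.52] M [-0.015 -0.107 -0.062] open 47.1 ff 0.0
d(m) [ 0.0754 -0.0183  0.0362] w(deg) [ 1.400e-01 -1.000e-02  2.752e+01]
```

```bash
python3 -m pendant '[{"dx":0.02,"dy":-0.005,"dz":0,"wx":0,"wy":0,"wz":7},{"dx":0.042,"dy":-0.01,"dz":0,"wx":0,"wy":0,"wz":15},{"dx":0.062,"dy":-0.015,"dz":0.005,"wx":0,"wy":0,"wz":22},{"dx":0.073,"dy":-0.018,"dz":0.015,"wx":0,"wy":0,"wz":26.5},{"dx":0.0754,"dy":-0.0183,"dz":0.03,"wx":0,"wy":0,"wz":27.5},{"dx":0.0754,"dy":-0.0183,"dz":0.036,"wx":0,"wy":0,"wz":27.5},{"dx":0.0754,"dy":-0.0183,"dz":0.036,"wx":0,"wy":0,"wz":27.5},{"dx":0.0754,"dy":-0.0183,"dz":0.036,"wx":0,"wy":0,"wz":27.5}]'; python3 - <<'E'
from h import *
stat(); delta([542,-59.8,99],54.8); 
E
```

```text
clock: 36.75
position: [541.2, -59.9, 148.6]
orientation: [180.0, -0.0, 55.1]
wrist_force: [-0.9, -0.2, -0.1]
opening: 47.2
finger_force: 0.0
t 36.75 p [541.2 -59.9 148.6] o [ 1.7999e+02 -1.0000e-02  5.5100e+01] F [-0.87 -0.21 -0.06] M [ 0.016 -0.065  0.011] open 47.2 ff 0.0
d(m) [0.0005 0.0006 0.0496] w(deg) [ 0.01 -0.01  0.3 ]
```

```bash
python3 -m pendant '[{"dx":0.0005,"dy":0.0006,"dz":0.01,"wx":0,"wy":0,"wz":0.3},{"dx":0.0005,"dy":0.0006,"dz":0.028,"wx":0,"wy":0,"wz":0.3},{"dx":0.0005,"dy":0.0006,"dz":0.042,"wx":0,"wy":0,"wz":0.3},{"dx":0.0005,"dy":0.0006,"dz":0.0485,"wx":0,"wy":0,"wz":0.3},{"dx":0.0005,"dy":0.0006,"dz":0.0496,"wx":0,"wy":0,"wz":0.3},{"dx":0.0005,"dy":0.0006,"dz":0.0496,"wx":0,"wy":0,"wz":0.3},{"dx":0.0005,"dy":0.0006,"dz":0.0496,"wx":0,"wy":0,"wz":0.3},{"dx":0.0005,"dy":0.0006,"dz":0.0496,"wx":0,"wy":0,"wz":0.3}]'; python3 -m pendant '[{"dx":0,"dy":0,"dz":0,"wx":0,"wy":0,"wz":0},{"dx":0,"dy":0,"dz":0,"wx":0,"wy":0,"wz":0},{"dx":0,"dy":0,"dz":0,"wx":0,"wy":0,"wz":0},{"dx":0,"dy":0,"dz":0,"wx":0,"wy":0,"wz":0},{"dx":0,"dy":0,"dz":0,"wx":0,"wy":0,"wz":0},{"dx":0,"dy":0,"dz":0,"wx":0,"wy":0,"wz":0},{"dx":0,"dy":0,"dz":0,"wx":0,"wy":0,"wz":0},{"dx":0,"dy":0,"dz":0,"wx":0,"wy":0,"wz":0}]' 1;python3 - <<'E'
from h import *
stat()
E
```

```text
clock: 37.75
position: [541.9, -59.4, 99.1]
orientation: [180.0, -0.0, 54.8]
wrist_force: [-0.8, 0.1, 0.1]
opening: 47.2
finger_force: 0.0
clock: 38.75
position: [542.1, -59.6, 98.8]
orientation: [180.0, -0.0, 54.8]
wrist_force: [4.8, -2.7, -4.0]
opening: 11.7
finger_force: 30.0
t 38.75 p [542.1 -59.6  98.8] o [ 1.7996e+02 -1.0000e-02  5.4790e+01] F [ 4.77 -2.74 -4.02] M [-0.603 -1.217  0.218] open 11.7 ff 30.0
```

```bash
sed -i 's/range(6)/range(3)/' tq.py; python3 -m pendant '[{"dx":0,"dy":0,"dz":0,"wx":0,"wy":0,"wz":-0.2},{"dx":0,"dy":0,"dz":0,"wx":0,"wy":0,"wz":-0.4},{"dx":0,"dy":0,"dz":0,"wx":0,"wy":0,"wz":-0.6},{"dx":0,"dy":0,"dz":0,"wx":0,"wy":0,"wz":-0.8},{"dx":0,"dy":0,"dz":0,"wx":0,"wy":0,"wz":-1},{"dx":0,"dy":0,"dz":0,"wx":0,"wy":0,"wz":-1.2},{"dx":0,"dy":0,"dz":0,"wx":0,"wy":0,"wz":-1.4},{"dx":0,"dy":0,"dz":0,"wx":0,"wy":0,"wz":-1.5}]'; python3 tq.py
```

```text
clock: 39.75
position: [542.1, -59.6, 98.8]
orientation: [180.0, -0.0, 56.3]
wrist_force: [4.6, -1.9, -3.5]
opening: 11.8
finger_force: 30.0
theta 2.24 F [ 4.89 -2.49 -3.72] Mz -0.133 t 39.9
```

```bash
python3 -m pendant '[{"dx":0,"dy":0,"dz":0,"wx":0,"wy":0,"wz":-0.3},{"dx":0,"dy":0,"dz":0,"wx":0,"wy":0,"wz":-0.6},{"dx":0,"dy":0,"dz":0,"wx":0,"wy":0,"wz":-0.9},{"dx":0,"dy":0,"dz":0,"wx":0,"wy":0,"wz":-1.2},{"dx":0,"dy":0,"dz":0,"wx":0,"wy":0,"wz":-1.4},{"dx":0,"dy":0,"dz":0,"wx":0,"wy":0,"wz":-1.6},{"dx":0,"dy":0,"dz":0,"wx":0,"wy":0,"wz":-1.8},{"dx":0,"dy":0,"dz":0,"wx":0,"wy":0,"wz":-1.9}]'; python3 tq.py;  python3 -m pendant '[{"dx":0,"dy":0,"dz":0,"wx":0,"wy":0,"wz":0},{"dx":0,"dy":0,"dz":0,"wx":0,"wy":0,"wz":0},{"dx":0,"dy":0,"dz":0,"wx":0,"wy":0,"wz":0},{"dx":0,"dy":0,"dz":-0.005,"wx":0,"wy":0,"wz":0},{"dx":0,"dy":0,"dz":-0.025,"wx":0,"wy":0,"wz":0},{"dx":0,"dy":0,"dz":-0.055,"wx":0,"wy":0,"wz":0},{"dx":0,"dy":0,"dz":-0.08,"wx":0,"wy":0,"wz":0},{"dx":0,"dy":0,"dz":-0.088,"wx":0,"wy":0,"wz":0}]' 0.5; python3 - <<'E'
from h import *
delta([551.7,-166.4,185],94.6)
E
```

```text
clock: 40.9
position: [542.1, -59.7, 98.8]
orientation: [180.0, -0.0, 58.2]
wrist_force: [4.9, -2.2, -4.3]
opening: 11.6
finger_force: 30.0
theta 2.207 F [ 4.94 -2.65 -4.  ] Mz -0.137 t 41.05
clock: 42.05
position: [542.3, -59.4, 188.3]
orientation: [179.9, -0.0, 58.2]
wrist_force: [1.0, 0.4, -0.5]
opening: 47.1
finger_force: 0.0
d(m) [-0.086   0.0644  0.0034] w(deg) [ 1.200e-01 -1.000e-02 -3.641e+01]
```

```bash
python3 -m pendant '[{"dx":-0.015,"dy":0.011,"dz":0,"wx":0,"wy":0,"wz":-6},{"dx":-0.037,"dy":0.028,"dz":0,"wx":0,"wy":0,"wz":-15},{"dx":-0.06,"dy":0.045,"dz":0,"wx":0,"wy":0,"wz":-25},{"dx":-0.077,"dy":0.058,"dz":0,"wx":0,"wy":0,"wz":-33},{"dx":-0.084,"dy":0.063,"dz":0.003,"wx":0,"wy":0,"wz":-36.4},{"dx":-0.086,"dy":0.0644,"dz":0.0034,"wx":0,"wy":0,"wz":-36.4},{"dx":-0.086,"dy":0.0644,"dz":0.0034,"wx":0,"wy":0,"wz":-36.4},{"dx":-0.086,"dy":0.0644,"dz":0.0034,"wx":0,"wy":0,"wz":-36.4}]'; python3 - <<'E'
from h import *
delta([551.7,-166.4,106.3],94.6)
E
```

```text
clock: 43.05
position: [551.1, -165.8, 183.3]
orientation: [-180.0, -0.0, 94.6]
wrist_force: [0.0, 0.5, -0.4]
opening: 47.2
finger_force: 0.0
d(m) [-0.0007  0.0005  0.077 ] w(deg) [-0.   -0.01 -0.01]
```

```bash
python3 -m pendant '[{"dx":0,"dy":0.0005,"dz":0.01,"wx":0,"wy":0,"wz":0},{"dx":0,"dy":0.0005,"dz":0.032,"wx":0,"wy":0,"wz":0},{"dx":0,"dy":0.0005,"dz":0.055,"wx":0,"wy":0,"wz":0},{"dx":0,"dy":0.0005,"dz":0.07,"wx":0,"wy":0,"wz":0},{"dx":0,"dy":0.0005,"dz":0.076,"wx":0,"wy":0,"wz":0},{"dx":0,"dy":0.0005,"dz":0.077,"wx":0,"wy":0,"wz":0},{"dx":0,"dy":0.0005,"dz":0.077,"wx":0,"wy":0,"wz":0},{"dx":0,"dy":0.0005,"dz":0.077,"wx":0,"wy":0,"wz":0}]'; python3 -m pendant '[{"dx":0,"dy":0,"dz":0,"wx":0,"wy":0,"wz":0},{"dx":0,"dy":0,"dz":0,"wx":0,"wy":0,"wz":0},{"dx":0,"dy":0,"dz":0,"wx":0,"wy":0,"wz":0},{"dx":0,"dy":0,"dz":0,"wx":0,"wy":0,"wz":0},{"dx":0,"dy":0,"dz":0,"wx":0,"wy":0,"wz":0},{"dx":0,"dy":0,"dz":0,"wx":0,"wy":0,"wz":0},{"dx":0,"dy":0,"dz":0,"wx":0,"wy":0,"wz":0},{"dx":0,"dy":0,"dz":0,"wx":0,"wy":0,"wz":0}]' 1; python3 -m pendant '[{"dx":0,"dy":0,"dz":-0.0005,"wx":0,"wy":0,"wz":0},{"dx":0,"dy":0,"dz":-0.001,"wx":0,"wy":0,"wz":0},{"dx":0,"dy":0,"dz":-0.0017,"wx":0,"wy":0,"wz":0},{"dx":0,"dy":0,"dz":-0.0024,"wx":0,"wy":0,"wz":0},{"dx":0,"dy":0,"dz":-0.0031,"wx":0,"wy":0,"wz":0},{"dx":0,"dy":0,"dz":-0.0038,"wx":0,"wy":0,"wz":0},{"dx":0,"dy":0,"dz":-0.0046,"wx":0,"wy":0,"wz":0},{"dx":0,"dy":0,"dz":-0.0055,"wx":0,"wy":0,"wz":0}]'; python3 - <<'E'
from h import *
stat(); bot.snapshot("top"); stat(); bot.snapshot("top"); stat()
E
```

```text
clock: 44.05
position: [551.9, -166.5, 106.9]
orientation: [180.0, 0.0, 94.6]
wrist_force: [-0.7, -0.4, 0.2]
opening: 46.7
finger_force: 0.0
clock: 45.05
position: [552.0, -166.3, 106.6]
orientation: [180.0, 0.0, 94.6]
wrist_force: [5.5, 1.5, 3.2]
opening: 30.0
finger_force: 29.9
clock: 46.05
position: [551.2, -166.4, 111.7]
orientation: [-179.9, -0.0, 94.6]
wrist_force: [-1.7, 0.4, -9.8]
opening: 30.1
finger_force: 30.0
t 46.05 p [ 551.2 -166.4  111.7] o [-1.7994e+02 -1.0000e-02  9.4590e+01] F [-1.69  0.36 -9.78] M [-0.159  0.18   0.059] open 30.1 ff 30.0
t 46.1 p [ 551.3 -166.3  111.8] o [-1.7996e+02 -1.0000e-02  9.4590e+01] F [-1.71 -1.13 -9.26] M [-0.147  0.542  0.02 ] open 29.7 ff 30.0
t 46.15 p [ 551.3 -166.4  111.8] o [-1.7996e+02 -1.0000e-02  9.4590e+01] F [-2.49 -0.81 -8.51] M [-0.149  0.594  0.112] open 29.7 ff 30.0
```

```bash
python3 -m pendant '[{"dx":0,"dy":0,"dz":0.0008,"wx":0,"wy":0,"wz":0},{"dx":0,"dy":0,"dz":0.0016,"wx":0,"wy":0,"wz":0},{"dx":0,"dy":0,"dz":0.0024,"wx":0,"wy":0,"wz":0},{"dx":0,"dy":0,"dz":0.0031,"wx":0,"wy":0,"wz":0},{"dx":0,"dy":0,"dz":0.0038,"wx":0,"wy":0,"wz":0},{"dx":0,"dy":0,"dz":0.0045,"wx":0,"wy":0,"wz":0},{"dx":0,"dy":0,"dz":0.0051,"wx":0,"wy":0,"wz":0},{"dx":0,"dy":0,"dz":0.0057,"wx":0,"wy":0,"wz":0}]'; python3 - <<'E'
from h import *
stat(); bot.snapshot("top"); stat(); bot.snapshot("top"); stat()
E
```

```text
clock: 47.15
position: [553.1, -166.3, 107.6]
orientation: [179.8, 0.0, 94.6]
wrist_force: [-1.8, 1.3, 8.3]
opening: 29.7
finger_force: 30.0
t 47.15 p [ 553.1 -166.3  107.6] o [1.7982e+02 5.0000e-02 9.4610e+01] F [-1.76  1.33  8.33] M [0.386 0.188 0.038] open 29.7 ff 30.0
t 47.2 p [ 553.1 -166.3  107.6] o [1.7982e+02 4.0000e-02 9.4610e+01] F [-1.16  1.59  8.16] M [0.369 0.13  0.036] open 29.7 ff 30.0
t 47.25 p [ 553.1 -166.3  107.6] o [1.7982e+02 5.0000e-02 9.4610e+01] F [-0.89  1.5   6.6 ] M [0.341 0.109 0.087] open 29.9 ff 30.0
```

```bash
python3 -m pendant '[{"dx":0,"dy":0,"dz":0.0003,"wx":0,"wy":0,"wz":0},{"dx":0,"dy":0,"dz":0.0006,"wx":0,"wy":0,"wz":0},{"dx":0,"dy":0,"dz":0.0009,"wx":0,"wy":0,"wz":0},{"dx":0,"dy":0,"dz":0.0012,"wx":0,"wy":0,"wz":0},{"dx":0,"dy":0,"dz":0.0014,"wx":0,"wy":0,"wz":0},{"dx":0,"dy":0,"dz":0.0016,"wx":0,"wy":0,"wz":0},{"dx":0,"dy":0,"dz":0.0017,"wx":0,"wy":0,"wz":0},{"dx":0,"dy":0,"dz":0.0018,"wx":0,"wy":0,"wz":0}]'; python3 - <<'E'
from h import *
stat()
E
```

```text
clock: 48.25
position: [553.3, -166.3, 106.1]
orientation: [179.8, 0.1, 94.6]
wrist_force: [-2.0, 1.8, 12.6]
opening: 30.0
finger_force: 30.0
t 48.25 p [ 553.3 -166.3  106.1] o [1.798e+02 5.000e-02 9.461e+01] F [-2.03  1.83 12.59] M [0.425 0.539 0.058] open 30.0 ff 30.0
```

```bash
python3 -m pendant '[{"dx":0,"dy":0,"dz":0.0001,"wx":0,"wy":0,"wz":0},{"dx":0,"dy":0,"dz":0.0002,"wx":0,"wy":0,"wz":0},{"dx":0,"dy":0,"dz":0.0003,"wx":0,"wy":0,"wz":0},{"dx":0,"dy":0,"dz":0.0004,"wx":0,"wy":0,"wz":0},{"dx":0,"dy":0,"dz":0.0005,"wx":0,"wy":0,"wz":0},{"dx":0,"dy":0,"dz":0.0006,"wx":0,"wy":0,"wz":0},{"dx":0,"dy":0,"dz":0.0007,"wx":0,"wy":0,"wz":0},{"dx":0,"dy":0,"dz":0.0008,"wx":0,"wy":0,"wz":0}]'; python3 - <<'E'
from h import *
stat()
E
```

```text
clock: 49.25
position: [553.4, -166.3, 105.9]
orientation: [179.8, 0.1, 94.6]
wrist_force: [-5.3, 1.6, 23.8]
opening: 29.9
finger_force: 30.0
t 49.25 p [ 553.4 -166.3  105.9] o [1.7978e+02 7.0000e-02 9.4610e+01] F [-5.35  1.63 23.84] M [0.634 1.61  0.08 ] open 29.9 ff 30.0
```

The foot is on the floor and the drag measures about 9 N (8.6 pulling, 9.5 pushing). I'll let go, retreat and check.

```bash
python3 -m pendant '[{"dx":0,"dy":0,"dz":-0.001,"wx":0,"wy":0,"wz":0},{"dx":0,"dy":0,"dz":-0.0015,"wx":0,"wy":0,"wz":0},{"dx":0,"dy":0,"dz":-0.0015,"wx":0,"wy":0,"wz":0},{"dx":0,"dy":0,"dz":-0.0015,"wx":0,"wy":0,"wz":0},{"dx":0,"dy":0,"dz":-0.01,"wx":0,"wy":0,"wz":0},{"dx":0,"dy":0,"dz":-0.035,"wx":0,"wy":0,"wz":0},{"dx":0,"dy":0,"dz":-0.065,"wx":0,"wy":0,"wz":0},{"dx":0,"dy":0,"dz":-0.08,"wx":0,"wy":0,"wz":0}]' 0.5; python3 - <<'E'
from h import *
for i in range(3): im,W=look("w11")
stat()
h=cv2.cvtColor(im,cv2.COLOR_RGB2HSV); m=(((h[...,0]<6)|(h[...,0]>174))&(h[...,1]>150)&(h[...,2]>60)).astype(np.uint8)
n,l,s,c=cv2.connectedComponentsWithStats(m); i=1+np.argmax(s[1:,4]); r=s[i]; print(r,c[i])
mt=((l==i)&(h[...,2]>120)); ys,xs=np.nonzero(mt); print(xs.min(),xs.max(),ys.min(),ys.max(),np.round(ray((xs.mean(),ys.mean()),144,W),1))
find("wrist","red_handle")
bot.snapshot("scene"); find("scene","gauge_blue","gauge_white","red_handle","mug","wrench")
E
```

```text
clock: 50.25
position: [552.2, -166.5, 185.4]
orientation: [179.9, 0.0, 94.6]
wrist_force: [0.3, 0.1, -0.2]
opening: 47.2
finger_force: 0.0
t 50.4 p [ 551.7 -166.4  183.7] o [1.7997e+02 2.0000e-02 9.4590e+01] F [-0.72 -0.64 -0.69] M [-0.078 -0.108  0.012] open 46.8 ff 0.0
[ 262  207   39   34 1181] [280.33869602 223.9364945 ]
262 299 222 240 [ 553.6 -165.   144. ]
red_handle [([556.7, -165.4, 123.1], 0.69)]
gauge_blue [([479.3, 296.6, 7.3], 0.78)]
gauge_white []
red_handle [([388.4, 364.6, 90.6], 0.71), ([550.6, -163.0, 125.1], 0.68), ([579.1, 295.0, 87.3], 0.55), ([551.5, -156.9, -0.4], 0.16)]
mug [([299.2, -461.2, 1.1], 0.94)]
wrench [([465.7, -402.5, 0.1], 0.93)]
```

```bash
python3 -c "
from plant import bot
print(bot.sign_off())"
```

```text
the job is handed in; nothing more can be done
None
```

The job is handed in at about 51 s: the red gauge blade stands nipped in the knife gap with its foot on the floor, at a measured drag of about 9 N (8.6 N pulling, 9.5 N pushing). The first screw setting dragged about 11–12.5 N, so I turned it back roughly 3°; I also viewed 11 pictures, one over the limit of 10.

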